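Press a flanged bronze bushing into a bearing block held in a tilted vice

ROBOT

A 6-joint arm with a two-finger parallel gripper is mounted at the origin on the work surface. World frame = base frame: x ahead of the robot, y to its left, z up, the work surface at z = 0. Lengths are in mm, angles in rad, forces in N, time in s.
With the tool pointing down it reaches from about 400 to 925 mm from the base axis. Payload 12.5 kg.
Tool frame: the origin (TCP) lies at the centre of the arm's flange, where the gripper is bolted on; the fingertips stand 190 mm ahead of it and the grasp point (between the pads) lies 171 mm ahead of it; z points along the fingers, y is the direction in which the jaws open and shut (so a half turn about z gives the same grasp; the last joint's range is limited). The gripper opens to 95 mm and grips with 3 to 60 N. Pads are 20 mm wide; open, the fingers measure 119 mm over their backs; the gripper's body (75 mm by 180 mm) begins 59 mm behind the grasp point.
Start: joints at [-1.25, 0.491, 1.559, -0, 1.092, -0.106], TCP at [258.744, -568.926, 404.761] pointing down, gripper open.
Joint ranges: [-3.1, 3.1], [-0.84, 2.19], [0.05, 2.79], [-1.13, 4.28], [0.06, 2.93], [-2.69, 2.69]. Speed limits (rad/s): [2.22, 2.22, 2.79, 3.14, 3.14, 3.14].

INTERFACE

Orientations are given as [roll, pitch, yaw] about the fixed x, y, z axes, in that order (R = Rz(yaw) Ry(pitch) Rx(roll)).
In Python, from cell import env gives the robot as it stands.
- The arm moves only by the shell command python3 -m pendant 'ROWS'. ROWS is JSON, a list of rows, each an object of numbers: "x", "y", "z": the shift along the tool's x, y, z in units of 150 mm (1.0 is 150 mm); "rx", "ry", "rz": the turn, a rotation vector about the tool's x, y, z in units of 45 degrees (1.0 is 45 degrees); "jaw": the opening, from 0 (shut) to 1 (fully open). In form: [{"x": .., "y": .., "z": .., "rx": .., "ry": .., "rz": .., "jaw": ..}, ...]. A call has 1 to 10 rows; each row is the pose to reach, as a shift and turn from the pose commanded when the call began, along the tool's axes at that moment; what a row does not reach only later rows make up. A row lasts 1/8 s, in which the tool goes at most 62.5 mm and 10.7 degrees, less where a joint would pass 70% of its speed; a pose out of reach is approached as far as the arm can. A call with a number of a shift or a turn outside -1 to 1 is refused whole. A call with a gripper value outside its range is refused whole. The fingers move at their own pace and stop on an object; the grip force is fixed at half the most. Time passes only in rows, so rows that repeat a pose let the fingers close. It gives the time, the measured TCP pose, the force and the opening at its end, in the units of the state.
- env.state(): the state, without advancing time (a new reading comes with each control period).
- env.read_camera(name): name is "side" or "top" or "wrist"; returns a dict with "img" (400x640x3 uint8, red, green, blue), "fx", "fy", "cx", "cy" (pixels), "D" ([k1, k2, p1, p2, k3] as OpenCV has them; the pictures are not rectified), "rvec" (rotation vector, rad) and "tvec" (3), from world to camera coordinates, as OpenCV has them. Camera axes: x right, y down, z forward; pixel columns grow to the right and rows downward; lengths in mm; the calibration is good to about 2 mm. A picture is of the moment at which its call begins. There is no depth.
- env.job_done(): hands the job in, once; it reports no verdict.
The state is a dict: "t": time; "joints": joint angles; "qvel": joint speeds; "tau": joint torques, N m; "eef_pos": TCP position; "tcp_rot": TCP orientation; "ft_force": force on the tool from outside, world axes, zero at the start; "moment": the same for the moment, N m; "opening": opening from 0.0 (shut) to 1.0 (fully open).
Only numpy, scipy, OpenCV 4.12 (cv2) and the standard library are available. Lean on these libraries where they do the work, as an engineer would, in place of code of your own. Each camera call takes 0.05 s, during which the arm holds its last target.

TASK

Swing the lid of the grey case over past upright so that it stays open by itself, lift the bronze bushing out, and press it into the bore of the aluminium block in the tilted vice until its flange sits flush on the block all round. Feel for the bore, because the block may be clamped a little left or right of the jaws' middle, and press steadily: do not ram the bushing against the block. Leave the bushing seated and the lid open, and do not disturb the spool, the screwdriver or the tin.

Things in the scene. Friction and masses are not known exactly. Their poses are not given: they have to be found in the camera images.
- case: Fixed grey plastic case, open box under a hinged lid: 130 mm (x) by 140 mm (y) by 70 mm high, walls and floor 5 mm. Origin at the centre of its underside on the bench; x points from the lid's tab side to the hinge side (roughly away from the robot), z up.
- lid (a joint): Angle of the orange lid: 0 shut, grows as it opens; upright at about 1.57, stop at 1.95. Plain low-friction hinge: falls shut when let go before about upright, falls open to the stop when let go beyond about 1.65.
- lid_hinge (a point): Point on the lid's hinge axis, mid-width, at the far (+x) top edge of the case, 70 mm above the bench. The axis is the case's y axis; the frame turns with the lid and equals the case's when shut.
- lid_tab (a point): Grip point of the black tab in the lid's plane at its front (-x) edge: 24 mm wide (y), 12 mm thick, sticking out 38 mm. The point lies 25 mm out from that edge, mid-width, mid-thickness; from the hinge, in the lid's frame: x -155, z +6 mm. Lid 8 mm thick, 0.15 kg.
- bushing_mid (a point): Bronze bushing, about 0.15 kg, loose, upright on the case floor. Origin on its axis 28 mm above the foot (half-way); z along the axis to the top. From the foot: body 24 mm diameter to 26 mm (end tapered: diameter 19 at 0, 22 at 3, 24 at 8 mm), flange diameter 40 from 26 to 32 mm, neck diameter 24 from 32 to 56 mm: grip the neck. Flush, this point is 2 mm above the block face.
- seat: Upper face of the aluminium block (64 mm along x, 62 along y, 36 thick) in the vice. Origin in the face plane, midway along the jaws, 130 mm above the bench. z = bore axis, outwards, leaning 30 degrees from vertical to the -x (robot) side; y level, along the jaws; x up the slope. The bore's centre is at x = 0 but up to 7 mm off along y (not measured: look or feel for it).
- vice: Blue tilting vice fixed to the bench; origin on the bench below the block face's middle. Its jaws end 10 mm below the block's face. The block is clamped firmly. Its through bore: 25 mm diameter, 1.5 mm chamfer. Four sprung balls in the bore wall 15 mm below the face grip the bushing: its first 11 mm go in freely, then about 10 to 20 N push it home; it stays where left.
- spool: Bystander: green spool, 60 mm in diameter, 26 mm high, standing between the case and the vice, farther from the robot. Origin at the centre of its underside. Leave alone.
- screwdriver: Bystander: screwdriver lying on the bench beyond the case and the vice, roughly along y. Leave alone.
- tin: Bystander: small closed yellow tin, 44 mm in diameter, 45 mm high, standing between the case and the vice, nearer the robot. Origin at the centre of its underside. Leave alone.
There are look-alikes about, which are no part of the job. Of the things shaped like the case, the grey one is meant.

How it is judged:
By the outcome, as a careful person would: the job done as asked, in the order asked, and still so for the second after the job is handed in, with the robot touching nothing.
It also fails if it takes over 58 s, if anything falls off the work surface, if the arm or the gripper's body presses on something with over 40 N, if the wrist force passes 120 N, or if a joint passes its speed limit or range.

## Working session

There is one attempt and no reset: what is moved stays moved. The work goes in short steps, Python scripts to look and compute and a shell command to move; the robot and the scene stay as the last step left them, time stands still between calls to the robot, and variables do not carry over. Pictures are saved under pics/ and viewed, and the job is handed in when it is done.

```bash
ls -la; mkdir -p pics; python3 - <<'E'
from cell import env
import cv2
s=env.state(); print(s)
for n in ["side","top","wrist"]:
    c=env.read_camera(n); cv2.imwrite(f"pics/{n}0.png",c["img"][:,:,::-1])
    print(n,{k:(v if k!="img" else 0) for k,v in c.items()})
E
```

```text
total 12
drwxr-xr-x  3 agent agent 4096 Dec  7 13:48 .
drwxr-xr-x 23 root  root  4096 Dec  7 13:48 ..
drwxr-xr-x  2 agent agent 4096 Dec  7 13:48 pics
{'t': 0.0, 'joints': array([-1.24956254e+00,  4.91555153e-01,  1.55946152e+00, -1.59441343e-05,
        1.09174387e+00, -1.05648177e-01]), 'qvel': array([-8.75212871e-04, -2.37817045e-04, -4.40616824e-04,  2.24810098e-05,
        3.24229631e-04, -5.92432026e-04]), 'tau': array([-3.53920208e-03, -6.12651086e+01, -2.58190691e+01,  6.90905121e-02,
        4.81812540e-02, -1.16379547e-04]), 'eef_pos': array([ 258.75071862, -568.8773255 ,  404.16021619]), 'tcp_rot': array([-3.14042979e+00, -1.09093681e-04,  4.26889263e-01]), 'ft_force': array([ 0.48712552,  0.32097138, -1.26525269]), 'moment': array([ 0.04244673,  0.00121337, -0.03604722]), 'opening': 0.9991223769758173}
side {'img': 0, 'fx': 453.56119437932244, 'fy': 453.56119437932244, 'cx': 315.5900688918493, 'cy': 198.49437799917538, 'D': array([-0.03806755,  0.        ,  0.        ,  0.        ,  0.        ]), 'rvec': array([ 0.4462989 , -2.81891412,  1.07455791]), 'tvec': array([ 528.35646698,  239.35916095, 1036.0546299 ])}
top {'img': 0, 'fx': 384.5107485318942, 'fy': 384.5107485318942, 'cx': 322.11695759699455, 'cy': 198.696742530969, 'D': array([-0.04537342,  0.        ,  0.        ,  0.        ,  0.        ]), 'rvec': array([ 2.13829039, -2.123001  ,  0.13064106]), 'tvec': array([-48.1616829 , 555.72903004, 860.6204776 ])}
wrist {'img': 0, 'fx': 303.45663838538655, 'fy': 303.45663838538655, 'cx': 320.87766545616614, 'cy': 197.079363453442, 'D': array([-0.04633278,  0.        ,  0.        ,  0.        ,  0.        ]), 'rvec': array([-2.42215584,  1.55838554,  0.23848321]), 'tvec': array([-623.75789835,  -33.73164977,  392.2123647 ])}
```

View pics/side0.png

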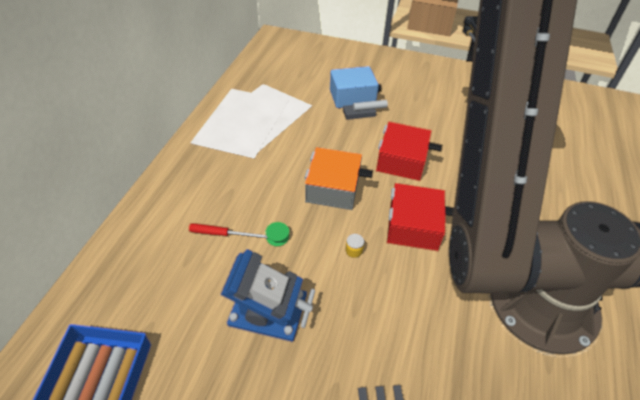

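View pics/top0.png

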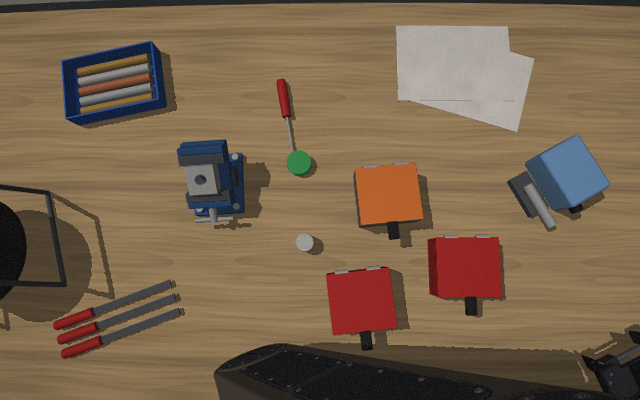

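View pics/wrist0.png

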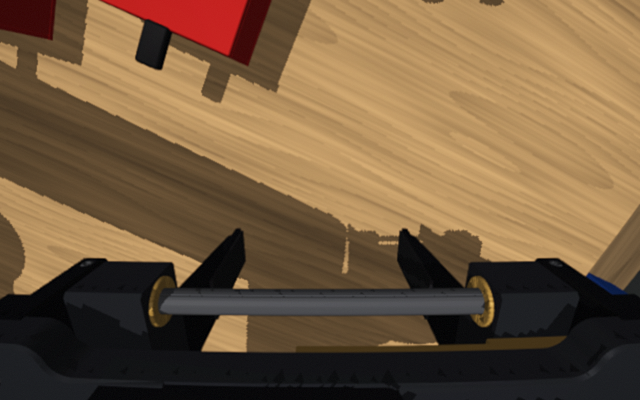

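Four box-shaped things are in view. The two red boxes are at top (362,301) and (466,267), and the light-blue one is at (568,172). The box with grey walls and an orange lid is at top (389,195) / side (333,178). It fits the description (grey case, orange lid, black tab), so I'll confirm it in an enlarged crop.

```bash
cat > h.py <<'E'
import numpy as np, cv2
from scipy.spatial.transform import Rotation as R
def cast(c,uv):
    K=np.array([[c["fx"],0,c["cx"]],[0,c["fy"],c["cy"]],[0,0,1.]])
    p=cv2.undistortPoints(np.array([[uv]],float),K,np.array(c["D"]))[0,0]
    Rm=cv2.Rodrigues(np.array(c["rvec"]))[0]; o=-Rm.T@np.array(c["tvec"])
    d=Rm.T@np.array([p[0],p[1],1]); return o,d/np.linalg.norm(d)
def onz(c,uv,z):
    o,d=cast(c,uv); return o+d*(z-o[2])/d[2]
def tri(rs):
    A=np.zeros((3,3));b=np.zeros(3)
    for o,d in rs:
        P=np.eye(3)-np.outer(d,d);A+=P;b+=P@o
    x=np.linalg.solve(A,b); return x,[np.linalg.norm((np.eye(3)-np.outer(d,d))@(x-o)) for o,d in rs]
def proj(c,X):
    K=np.array([[c["fx"],0,c["cx"]],[0,c["fy"],c["cy"]],[0,0,1.]])
    return cv2.projectPoints(np.array([X],float),np.array(c["rvec"]),np.array(c["tvec"]),K,np.array(c["D"]))[0][0,0]
def crop(img,x0,y0,w,h,s,name):
    cv2.imwrite(name,cv2.resize(img[y0:y0+h,x0:x0+w,::-1],None,fx=s,fy=s,interpolation=cv2.INTER_CUBIC))
E
python3 - <<'E'
from h import *
from cell import env
import pickle
s=env.read_camera("side");t=env.read_camera("top")
pickle.dump((s,t),open("c0.pkl","wb"))
crop(t["img"],340,150,100,100,6,"pics/tcase.png")
crop(s["img"],290,135,100,80,7,"pics/scase.png")
crop(t["img"],165,130,100,100,6,"pics/tvice.png")
crop(s["img"],215,245,110,95,6,"pics/svice.png")
E
```

```text
(no output)
```

View pics/tcase.png

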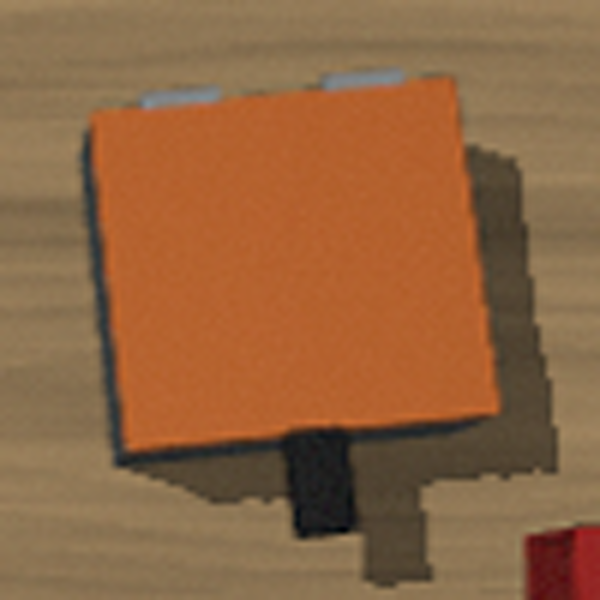

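View pics/scase.png

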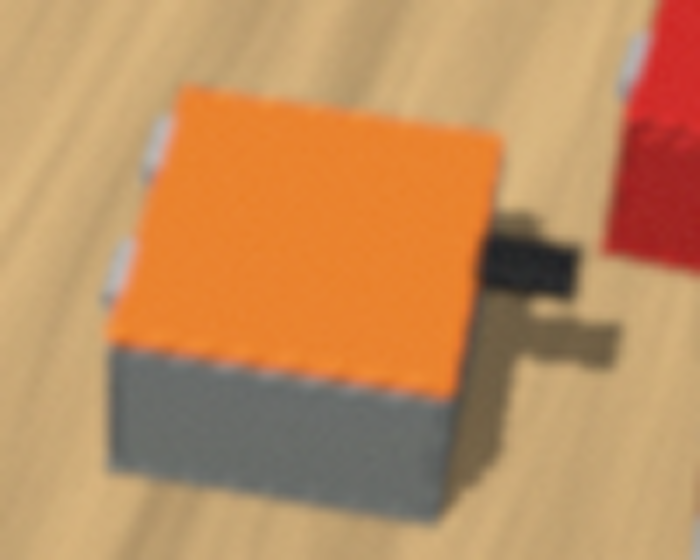

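View pics/tvice.png

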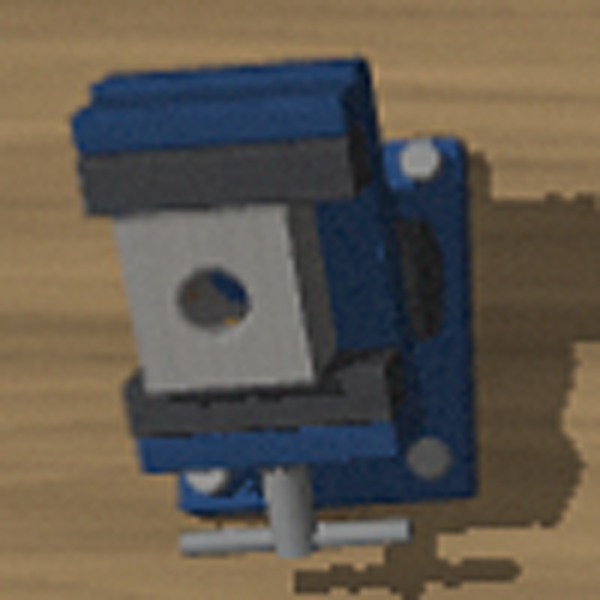

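View pics/svice.png

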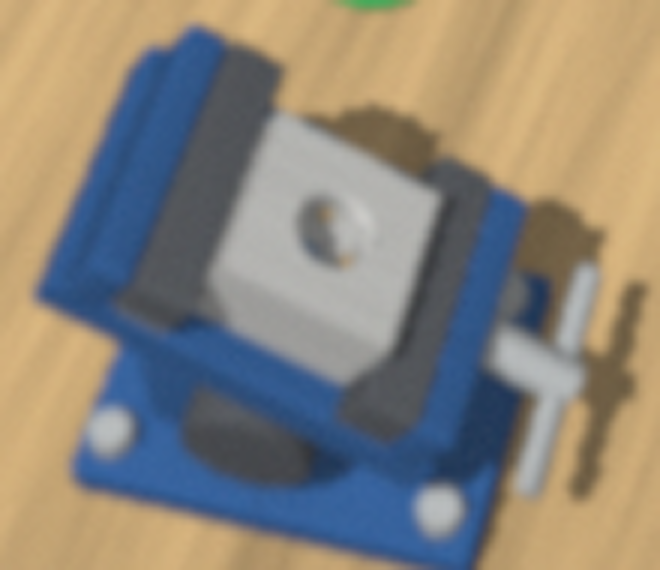

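The crops confirm it: grey walls, orange lid, two hinge plates on the far side and a black tab towards the robot. The bore shows in both views, at about top (200,179) and side (271,283). Next I'll triangulate.

```bash
python3 - <<'E'
from h import *
import pickle
s,t=pickle.load(open("c0.pkl","rb"))
np.set_printoptions(precision=1,suppress=True)
T=lambda o,k,uv:((uv[0]+.5)/k-.5+o[0],(uv[1]+.5)/k-.5+o[1])
def pair(n,a,oa,ka,b,ob,kb):
    x,e=tri([cast(t,T(oa,ka,a)),cast(s,T(ob,kb,b))]);print(n,x,np.array(e));return x
tc=(340,150);sc=(290,135)
L={}
for n,a,b in [("+x+y",(93,113),(112,343)),("+x-y",(455,78),(182,88)),("-x-y",(498,412),(502,135)),("-x+y",(125,452),(458,397)),("tabtip+y",(297,537),(575,297)),("tabtip-y",(354,530),(580,243))]:
    L[n]=pair(n,a,tc,6,b,sc,7)
v=(L["+x+y"]+L["+x-y"]-L["-x-y"]-L["-x+y"]);print("lid ctr",sum(L[k] for k in list(L)[:4])/4,"x dir deg",np.degrees(np.arctan2(v[1],v[0])),np.linalg.norm(v)/2)
w=(L["+x+y"]+L["-x+y"]-L["-x-y"]-L["+x-y"]);print(np.degrees(np.arctan2(-w[0],w[1])),np.linalg.norm(w)/2)
tv=(165,130);sv=(215,245);B={}
for n,a,b in [("+x+y",(117,215),(215,275)),("+x-y",(287,205),(280,112)),("-x-y",(313,383),(440,200)),("-x+y",(147,392),(388,345) if 0 else (375,345)),("bore",(213,299),(336,232))]:
    B[n]=pair(n,a,tv,6,b,sv,6)
E
```

```text
+x+y [ 621.9 -120.1   68.4] [0.8 0.8]
+x-y [ 636.7 -257.7   72.8] [0.8 0.8]
-x-y [ 508.7 -269.6   75.2] [0.7 0.7]
-x+y [ 492.2 -131.3   72. ] [0.4 0.4]
tabtip+y [ 462.  -194.7   72.2] [0.6 0.6]
tabtip-y [ 464.9 -214.2   81.3] [1.2 1.2]
lid ctr [ 564.9 -194.7   72.1] x dir deg 5.13281330756748 129.4260758298853
6.492971831974593 138.87957612752038
+x+y [612.  250.9 138.2] [0.4 0.4]
+x-y [614.5 187.7 142.3] [0.5 0.5]
-x-y [557.1 185.1 110.3] [0.9 0.9]
-x+y [555.4 246.  113.3] [3.3 3.3]
bore [583.3 217.7 127.7] [0.5 0.5]
```

```bash
cat >> h.py <<'E'
def rel(s,pos,rpy):
    "row numbers from state s to target TCP pose"
    R0=R.from_euler("xyz",s["tcp_rot"]); R1=R.from_euler("xyz",rpy)
    d=R0.inv().apply(np.array(pos)-s["eef_pos"])/150; r=(R0.inv()*R1).as_rotvec()/(np.pi/4)
    print("xyz",np.round(d,3),"r",np.round(r,3))
E
python3 - <<'E'
from h import *
from cell import env
s=env.state(); c=env.read_camera("wrist")
Rm=cv2.Rodrigues(c["rvec"])[0]; o=-Rm.T@c["tvec"]
R0=R.from_euler("xyz",s["tcp_rot"])
print("cam in tool",R0.inv().apply(o-s["eef_pos"]),"\n",(R0.inv().as_matrix()@Rm.T).round(3))
rel(s,[476,-204,390],[np.pi,0,.1])
E
```

```text
cam in tool [84.11189646 -0.47617026 20.84506683] 
 [[ 0.    -0.955 -0.296]
 [ 1.     0.001 -0.001]
 [ 0.001 -0.296  0.955]]
xyz [ 2.326 -1.615  0.097] r [-0.001  0.     0.416]
```

```bash
python3 -m pendant '[{"x":0.9,"y":-0.65,"rz":-0.95},{"x":0.9,"y":-0.65,"rz":-0.95},{"x":0.9,"y":-0.65,"rz":-0.95},{"x":0.9,"y":-0.65,"rz":-0.95},{"x":0.9,"y":-0.65,"rz":-0.95}]'; python3 - <<'E'
from h import *
from cell import env
s=env.state();print(s["joints"],s["t"])
rel(s,[476,-204,390],[np.pi,0,.1+np.pi])
E
```

```text
[-1.24959177e+00  4.91148101e-01  1.55908357e+00 -5.61419210e-06
  1.09169746e+00 -1.05619887e-01] 0.3
xyz [ 2.326 -1.615  0.098] r [-0.000e+00 -1.000e-03 -3.584e+00]invalid input
```

```bash
python3 -m pendant '[{"x":0.9,"y":-0.65,"z":0,"rx":0,"ry":0,"rz":-0.95,"jaw":1},{"x":0.9,"y":-0.65,"z":0,"rx":0,"ry":0,"rz":-0.95,"jaw":1},{"x":0.9,"y":-0.65,"z":0,"rx":0,"ry":0,"rz":-0.95,"jaw":1},{"x":0.9,"y":-0.65,"z":0,"rx":0,"ry":0,"rz":-0.95,"jaw":1},{"x":0.9,"y":-0.65,"z":0,"rx":0,"ry":0,"rz":-0.95,"jaw":1}]'; python3 - <<'E'
from h import *
from cell import env
s=env.state();print(s["joints"],s["t"])
rel(s,[476,-204,390],[np.pi,0,.1+np.pi])
E
```

```text
t: 0.92
eef_pos: [341.5, -424.0, 404.9]
tcp_rot: [3.141, 0.0, 1.172]
ft_force: [-0.5, -0.4, -0.1]
opening: 1.002
[-1.01403478e+00  3.76491916e-01  1.75696470e+00 -7.08901490e-05
  1.00767980e+00 -6.15699188e-01] 0.925
xyz [1.7   0.257 0.099] r [-0.000e+00  1.000e-03 -2.634e+00]
```

```bash
python3 -m pendant '[{"x":0.9,"y":0.2,"z":0,"rx":0,"ry":0,"rz":-0.95,"jaw":1},{"x":0.9,"y":0.2,"z":0,"rx":0,"ry":0,"rz":-0.95,"jaw":1},{"x":0.9,"y":0.2,"z":0,"rx":0,"ry":0,"rz":-0.95,"jaw":1},{"x":0.9,"y":0.2,"z":0,"rx":0,"ry":0,"rz":-0.95,"jaw":1},{"x":0.9,"y":0.2,"z":0,"rx":0,"ry":0,"rz":-0.95,"jaw":1}]'; python3 - <<'E'
from h import *
from cell import env
s=env.state();print(s["joints"],s["t"])
rel(s,[476,-204,390],[np.pi,0,.1+np.pi])
E
```

```text
t: 1.55
eef_pos: [421.2, -311.8, 404.6]
tcp_rot: [-3.142, 0.0, 1.914]
ft_force: [0.4, -0.5, -0.2]
opening: 1.003
[-7.63274572e-01  3.48162965e-01  1.80447678e+00 -5.95207701e-05
  9.88963260e-01 -1.10610732e+00] 1.55
xyz [0.554 0.586 0.098] r [-0.    -0.    -1.691]
```

```bash
python3 -m pendant '[{"x":0.55,"y":0.59,"z":0.1,"rx":0,"ry":0,"rz":-1,"jaw":1},{"x":0.55,"y":0.59,"z":0.1,"rx":0,"ry":0,"rz":-1,"jaw":1},{"x":0.55,"y":0.59,"z":0.1,"rx":0,"ry":0,"rz":-1,"jaw":1},{"x":0.55,"y":0.59,"z":0.1,"rx":0,"ry":0,"rz":-1,"jaw":1},{"x":0.55,"y":0.59,"z":0.1,"rx":0,"ry":0,"rz":-1,"jaw":1}]';python3 -m pendant '[{"x":0,"y":0,"z":0,"rx":0,"ry":0,"rz":-0.69,"jaw":1},{"x":0,"y":0,"z":0,"rx":0,"ry":0,"rz":-0.69,"jaw":1},{"x":0,"y":0,"z":0,"rx":0,"ry":0,"rz":-0.69,"jaw":1},{"x":0,"y":0,"z":0,"rx":0,"ry":0,"rz":-0.69,"jaw":1}]'; python3 - <<'E'
from h import *
from cell import env
import pickle
s=env.state();print(s["joints"],s["t"])
rel(s,[476,-204,390],[np.pi,0,.1+np.pi])
c=env.read_camera("wrist");pickle.dump(c,open("w1.pkl","wb"));cv2.imwrite("pics/w1.png",c["img"][:,:,::-1])
for X in [(476,-204,82),(500,-271,78),(491,-131,78)]: print(proj(c,X))
E
```

```text
t: 2.17
eef_pos: [476.2, -204.2, 389.7]
tcp_rot: [-3.142, 0.0, 2.698]
ft_force: [-0.2, 0.5, -0.2]
opening: 1.0
t: 2.68
eef_pos: [476.1, -204.2, 389.7]
tcp_rot: [-3.142, 0.0, -3.045]
ft_force: [0.0, 1.4, -0.2]
opening: 1.001
[-5.32745679e-01  3.57455152e-01  1.83671639e+00  1.02915008e-05
  9.47359209e-01 -2.20035383e+00] 2.675
xyz [ 0.001  0.002 -0.002] r [-0.     0.    -0.004]
[320.39647002 192.58144838]
[252.54048921 207.91130999]
[390.09202718 212.14954515]
```

View pics/w1.png

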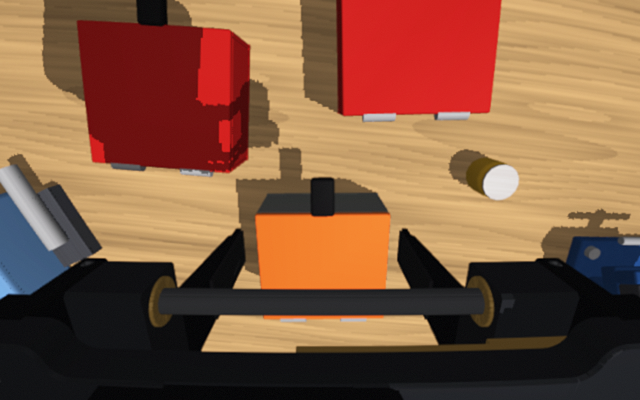

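The wrist view shows the tab at about (322,195), under the gripper. The lid's near corners are at (257,213) and (390,214), within about 5 px of the prediction. I'll refine that with a mask.

```bash
python3 - <<'E'
from h import *
import pickle
np.set_printoptions(precision=1,suppress=True)
s,t=pickle.load(open("c0.pkl","rb"));c=pickle.load(open("w1.pkl","rb"))
def orange(im):
    h=cv2.cvtColor(im,cv2.COLOR_RGB2HSV);return cv2.inRange(h,(8,140,90),(20,255,255))
def quad(m):
    n,l,st,ce=cv2.connectedComponentsWithStats(m);i=1+np.argmax(st[1:,4]);ct=cv2.findContours((l==i).astype(np.uint8),0,2)[0][0]
    return cv2.approxPolyDP(cv2.convexHull(ct),5,True)[:,0]
q={}
for n,cc in (("t",t),("s",s),("w",c)):
    a=quad(orange(cc["img"]));q[n]=a;print(n,a.tolist())
    print([onz(cc,p,78)[:2].round(1).tolist() for p in a])
g=c["img"][175:220,310:336].max(2);print((g.min(0)),)
for y in(185,195,205):
    r=c["img"][y,300:345].max(1);print(y,np.where(r<40)[0]+300)
print(onz(c,(322.5,180),82),onz(c,(322.5,195),82),onz(c,(257,213),78),onz(c,(390,214),78))
print(tri([cast(c,(257,213)),cast(t,(422,218.3)),cast(s,(361.2,153.9))]),tri([cast(c,(390,214)),cast(t,(360.4,224.9)),cast(s,(355,191.3))]))
E
```

```text
t [[415, 163], [423, 218], [361, 224], [355, 169]]
[[633.6, -255.6], [508.2, -269.9], [494.1, -132.1], [619.1, -119.3]]
s [[316, 147], [361, 154], [354, 191], [305, 183]]
[[635.0, -253.2], [509.5, -265.7], [493.6, -125.9], [620.2, -112.9]]
w [[390, 214], [384, 289], [261, 288], [256, 213]]
[[493.0, -130.8], [581.8, -122.5], [593.7, -259.0], [505.2, -267.3]]
[33 18 14  9  9 12 10 12 10 11  9 12 11 12 12 13 12 13 12 12 12 12 15 23
 32 44]
185 [311 312 313 314 315 316 317 318 319 320 321 322 323 324 325 326 327 328
 329 330 331 332 333]
195 [310 311 312 313 314 315 316 317 318 319 320 321 322 323 324 325 326 327
 328 329 330 331 332 333 334]
205 [310 311 312 313 314 315 316 317 318 319 320 321 322 323 324 325 326 327
 328 329 330 331 332 333 334]
[ 463.1 -203.2   82. ] [ 478.3 -201.7   82. ] [ 505.1 -266.3   78. ] [ 493.  -130.8   78. ]
(array([ 507.8, -267.7,   75.7]), [np.float64(1.9321256691411568), np.float64(0.5058505540925472), np.float64(1.7452059024109126)]) (array([ 492.7, -130.2,   74.3]), [np.float64(1.5755585585353464), np.float64(0.8903437044010788), np.float64(1.3889609739780637)])
```

```bash
python3 - <<'E'
from h import *
from cell import env
rel(env.state(),[475,-202,248],[np.pi,0,.097+np.pi])
E
python3 -m pendant '[{"x":0,"y":0.01,"z":0.4,"rx":0,"ry":0,"rz":0,"jaw":1},{"x":0,"y":0.01,"z":0.8,"rx":0,"ry":0,"rz":0,"jaw":1},{"x":0,"y":0.01,"z":0.94,"rx":0,"ry":0,"rz":0,"jaw":1},{"x":0,"y":0.01,"z":0.94,"rx":0,"ry":0,"rz":0,"jaw":1},{"x":0,"y":0.01,"z":0.94,"rx":0,"ry":0,"rz":0,"jaw":0.5}]'
```

```text
xyz [0.006 0.015 0.945] r [-0.     0.    -0.002]
t: 3.35
eef_pos: [476.4, -202.5, 249.7]
tcp_rot: [-3.141, 0.001, -3.04]
ft_force: [-0.3, 0.1, -0.0]
opening: 0.941
```

```bash
python3 -m pendant '[{"x":0,"y":0,"z":0.01,"rx":0,"ry":0,"rz":0,"jaw":0.4},{"x":0,"y":0,"z":0.01,"rx":0,"ry":0,"rz":0,"jaw":0.3},{"x":0,"y":0,"z":0.01,"rx":0,"ry":0,"rz":0,"jaw":0.1},{"x":0,"y":0,"z":0.01,"rx":0,"ry":0,"rz":0,"jaw":0.1},{"x":0,"y":0,"z":0.01,"rx":0,"ry":0,"rz":0,"jaw":0.1},{"x":0,"y":0,"z":0.01,"rx":0,"ry":0,"rz":0,"jaw":0.1},{"x":0,"y":0,"z":0.01,"rx":0,"ry":0,"rz":0,"jaw":0.1}]'; python3 - <<'E'
from h import *
from cell import env
s=env.state();print(s["eef_pos"],s["opening"],s["ft_force"])
R0=R.from_euler("xyz",s["tcp_rot"])
g=s["eef_pos"]+R0.apply([0,0,171]);u=np.array([np.cos(.097),np.sin(.097),0]);z=np.array([0,0,1.])
H=g+155*u-6*z; print("hinge",H)
# path: lid angle th, tool tilt back
Rz=R.from_euler("z",.097)
for th in np.radians(range(10,106,10)):
    tilt=-th*0.4
    P=H+(-155*np.cos(th)+6*np.sin(th))*u+(155*np.sin(th)+6*np.cos(th))*z
    Rt=R.from_rotvec(np.array([-np.sin(.097),np.cos(.097),0])*(-tilt))*R0  # rotate about case y by +0.4th
    pos=P-Rt.apply([0,0,171])
    d=R0.inv().apply(pos-s["eef_pos"])/150; r=(R0.inv()*Rt).as_rotvec()/(np.pi/4)
    print(round(np.degrees(th)),d.round(3),r.round(3),pos.round(0),Rt.apply([0,0,1]).round(2))
E
```

```text
t: 4.22
eef_pos: [476.1, -202.7, 247.3]
tcp_rot: [-3.14, 0.0, -3.036]
ft_force: [-1.0, -4.6, 0.0]
opening: 0.249
[ 476.14988504 -202.73377004  247.29272518] 0.24930538808123798 [-1.0171756  -4.57780949  0.03771909]
hinge [ 630.488258   -187.93221678   70.2928671 ]
10 [-0.102 -0.001 -0.176] [-0.001  0.089 -0.   ] [ 491. -201.  274.] [-0.07 -0.01 -1.  ]
20 [-0.235 -0.002 -0.34 ] [-0.001  0.178 -0.   ] [ 511. -199.  298.] [-0.14 -0.01 -0.99]
30 [-0.396 -0.004 -0.486] [-0.002  0.267 -0.   ] [ 535. -197.  320.] [-0.21 -0.02 -0.98]
40 [-0.582 -0.006 -0.611] [-0.003  0.356 -0.   ] [ 563. -194.  339.] [-0.27 -0.03 -0.96]
50 [-0.79  -0.007 -0.708] [-0.004  0.444 -0.001] [ 594. -191.  354.] [-0.34 -0.03 -0.94]
60 [-1.015 -0.009 -0.776] [-0.004  0.533 -0.001] [ 628. -188.  364.] [-0.4  -0.04 -0.91]
70 [-1.253 -0.011 -0.811] [-0.005  0.622 -0.001] [ 663. -185.  369.] [-0.47 -0.05 -0.88]
80 [-1.498 -0.013 -0.811] [-0.006  0.711 -0.001] [ 700. -181.  369.] [-0.53 -0.05 -0.85]
90 [-1.744 -0.015 -0.775] [-0.007  0.8   -0.001] [ 736. -177.  364.] [-0.58 -0.06 -0.81]
100 [-1.985 -0.017 -0.704] [-0.007  0.889 -0.001] [ 773. -174.  353.] [-0.64 -0.06 -0.77]
```

The tab is gripped: opening 23.7 mm against its 24 mm width. Now I'll swing the first half of the arc.

```bash
python3 -m pendant '[{"x":-0.048,"y":0,"z":-0.09,"rx":0,"ry":0.044,"rz":0,"jaw":0.1},{"x":-0.102,"y":0,"z":-0.176,"rx":0,"ry":0.089,"rz":0,"jaw":0.1},{"x":-0.165,"y":0,"z":-0.26,"rx":0,"ry":0.133,"rz":0,"jaw":0.1},{"x":-0.235,"y":0,"z":-0.34,"rx":0,"ry":0.178,"rz":0,"jaw":0.1},{"x":-0.312,"y":0,"z":-0.415,"rx":0,"ry":0.222,"rz":0,"jaw":0.1},{"x":-0.396,"y":0,"z":-0.486,"rx":0,"ry":0.267,"rz":0,"jaw":0.1},{"x":-0.486,"y":0,"z":-0.551,"rx":0,"ry":0.311,"rz":0,"jaw":0.1},{"x":-0.582,"y":-0.005,"z":-0.611,"rx":0,"ry":0.356,"rz":0,"jaw":0.1},{"x":-0.684,"y":-0.006,"z":-0.662,"rx":0,"ry":0.4,"rz":0,"jaw":0.1},{"x":-0.79,"y":-0.007,"z":-0.708,"rx":0,"ry":0.444,"rz":0,"jaw":0.1}]'; python3 - <<'E'
from h import *
from cell import env
s=env.state();print(s["eef_pos"],s["opening"],s["ft_force"],s["moment"],s["joints"])
c=env.read_camera("side");crop(c["img"],240,60,200,150,4,"pics/s2.png")
R0=R.from_euler("xyz",s["tcp_rot"]);p0=np.array([594,-191,354])
print(R0.apply([0,0,1]))
H=np.array([630.5,-188,70.3]);u=np.array([np.cos(.097),np.sin(.097),0]);z=np.array([0,0,1.])
for th in np.radians(range(55,106,5)):
    P=H+(-155*np.cos(th)+6*np.sin(th))*u+(155*np.sin(th)+6*np.cos(th))*z
    Rt=R.from_rotvec(np.array([-np.sin(.097),np.cos(.097),0])*(th-np.radians(50))*.4)*R0
    pos=P-Rt.apply([0,0,171])
    d=R0.inv().apply(pos-s["eef_pos"])/150; r=(R0.inv()*Rt).as_rotvec()/(np.pi/4)
    print(round(np.degrees(th)),d.round(3),r.round(3),pos.round(0))
E
```

```text
t: 5.48
eef_pos: [594.4, -190.7, 353.0]
tcp_rot: [3.141, -0.351, -3.037]
ft_force: [1.9, 0.7, -7.0]
opening: 0.253
[ 594.44230442 -190.74913011  352.96553745] 0.25292986535656786 [ 1.93175675  0.70590237 -6.95204756] [ 0.11460548 -0.74409507  0.0429897 ] [-0.39468169  0.58296145  1.55399164 -0.17018052  1.31937801 -2.00158086]
[-0.34191396 -0.03527697 -0.93906889]
55 [-0.089 -0.004 -0.076] [-0.     0.044 -0.   ] [ 611. -190.  359.]
60 [-0.186 -0.004 -0.144] [-0.001  0.089 -0.   ] [ 628. -188.  364.]
65 [-0.289 -0.005 -0.205] [-0.001  0.133 -0.   ] [ 646. -186.  367.]
70 [-0.398 -0.006 -0.258] [-0.001  0.178 -0.   ] [ 663. -184.  369.]
75 [-0.51  -0.007 -0.304] [-0.002  0.222 -0.   ] [ 682. -183.  370.]
80 [-0.627 -0.008 -0.342] [-0.002  0.267 -0.001] [ 700. -181.  369.]
85 [-0.748 -0.009 -0.372] [-0.002  0.311 -0.001] [ 718. -179.  367.]
90 [-0.871 -0.01  -0.393] [-0.003  0.356 -0.001] [ 737. -177.  363.]
95 [-0.996 -0.011 -0.405] [-0.003  0.4   -0.001] [ 755. -176.  359.]
100 [-1.122 -0.012 -0.409] [-0.003  0.444 -0.001] [ 773. -174.  353.]
105 [-1.249 -0.013 -0.403] [-0.004  0.489 -0.001] [ 790. -172.  345.]
```

View pics/s2.png

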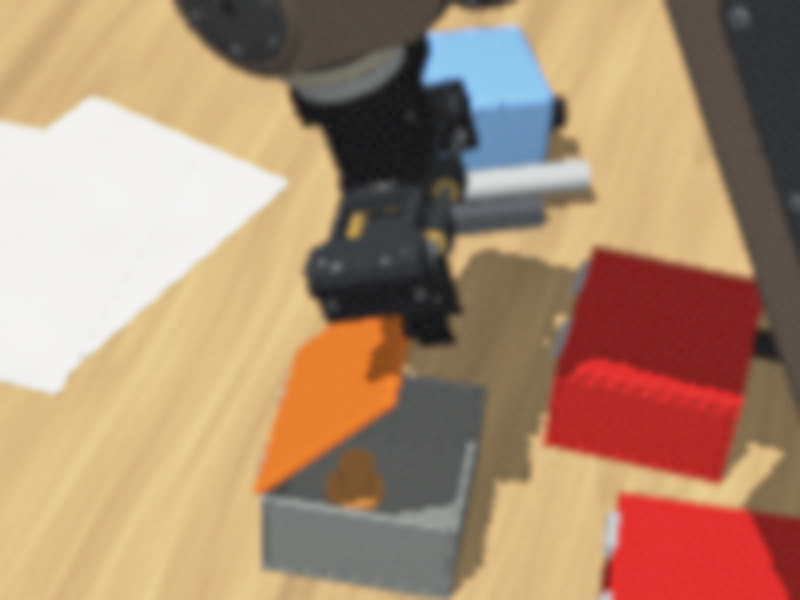

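The lid is about halfway up in the grip, and the bushing shows at side px (≈329,180). The forces are small, so I'll go on.

```bash
python3 -m pendant '[{"x":-0.089,"y":0,"z":-0.076,"rx":0,"ry":0.044,"rz":0,"jaw":0.1},{"x":-0.186,"y":0,"z":-0.144,"rx":0,"ry":0.089,"rz":0,"jaw":0.1},{"x":-0.289,"y":-0.005,"z":-0.205,"rx":0,"ry":0.133,"rz":0,"jaw":0.1},{"x":-0.398,"y":-0.006,"z":-0.258,"rx":0,"ry":0.178,"rz":0,"jaw":0.1},{"x":-0.51,"y":-0.007,"z":-0.304,"rx":0,"ry":0.222,"rz":0,"jaw":0.1},{"x":-0.627,"y":-0.008,"z":-0.342,"rx":0,"ry":0.267,"rz":0,"jaw":0.1},{"x":-0.748,"y":-0.009,"z":-0.372,"rx":0,"ry":0.311,"rz":0,"jaw":0.1},{"x":-0.871,"y":-0.01,"z":-0.393,"rx":0,"ry":0.356,"rz":0,"jaw":0.1},{"x":-0.996,"y":-0.01,"z":-0.405,"rx":0,"ry":0.4,"rz":0,"jaw":0.1}]'; python3 - <<'E'
from h import *
from cell import env
s=env.state();print(s["opening"],s["ft_force"],s["moment"],s["joints"])
R0=R.from_euler("xyz",s["tcp_rot"])
H=np.array([630.5,-188,70.3]);u=np.array([np.cos(.097),np.sin(.097),0]);z=np.array([0,0,1.])
for th in np.radians([97,100,103,105]):
    P=H+(-155*np.cos(th)+6*np.sin(th))*u+(155*np.sin(th)+6*np.cos(th))*z
    Rt=R0
    pos=P-Rt.apply([0,0,171])
    d=R0.inv().apply(pos-s["eef_pos"])/150
    print(round(np.degrees(th)),d.round(3),pos.round(0))
E
```

```text
t: 6.65
eef_pos: [754.7, -174.4, 357.8]
tcp_rot: [3.137, -0.667, -3.034]
ft_force: [-4.0, 6.8, -5.6]
opening: 0.251
0.2514478621371381 [-3.98334542  6.81979453 -5.63546164] [ 0.87717557 -0.13802961 -0.79278727] [-0.28753888  0.84815307  1.02284175 -0.2491548   1.89051022 -1.96696556]
97 [-0.029 -0.007 -0.023] [ 760. -175.  358.]
100 [-0.077 -0.008 -0.048] [ 768. -174.  356.]
103 [-0.127 -0.008 -0.07 ] [ 776. -173.  354.]
105 [-0.16  -0.009 -0.084] [ 781. -173.  353.]
```

```bash
python3 -m pendant '[{"x":-0.06,"y":-0.006,"z":-0.04,"rx":0,"ry":0,"rz":0,"jaw":0.1},{"x":-0.11,"y":-0.006,"z":-0.062,"rx":0,"ry":0,"rz":0,"jaw":0.1},{"x":-0.16,"y":-0.006,"z":-0.084,"rx":0,"ry":0,"rz":0,"jaw":0.1},{"x":-0.16,"y":-0.006,"z":-0.084,"rx":0,"ry":0,"rz":0,"jaw":1},{"x":-0.16,"y":-0.006,"z":-0.084,"rx":0,"ry":0,"rz":0,"jaw":1},{"x":-0.16,"y":-0.006,"z":-0.084,"rx":0,"ry":0,"rz":0,"jaw":1},{"x":-0.16,"y":-0.006,"z":-0.084,"rx":0,"ry":0,"rz":0,"jaw":1}]'; python3 - <<'E'
from h import *
from cell import env
c=env.read_camera("side");crop(c["img"],240,60,200,150,4,"pics/s3.png")
E
```

```text
t: 7.52
eef_pos: [781.0, -173.9, 354.9]
tcp_rot: [-3.141, -0.662, -3.037]
ft_force: [0.4, 0.3, 0.7]
opening: 0.609
```

View pics/s3.png

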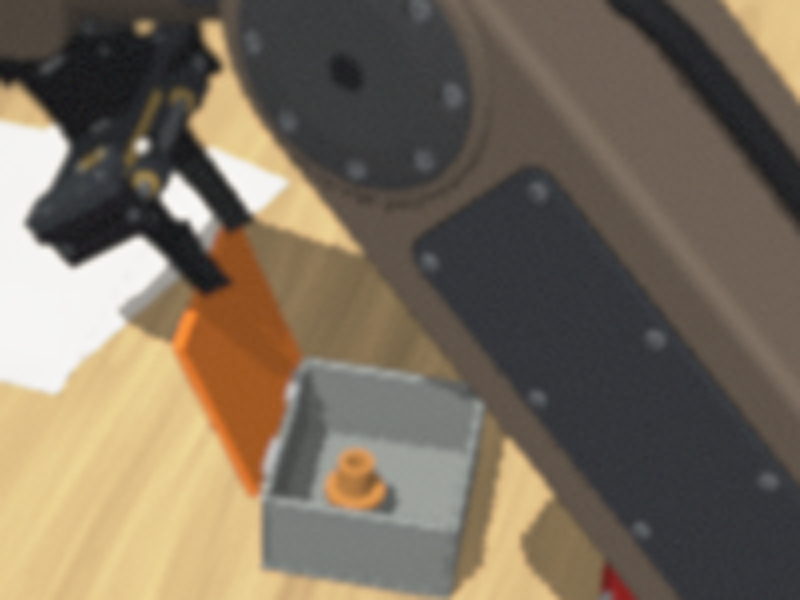

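```bash
python3 - <<'E'
from h import *
from cell import env
s=env.state()
c=env.read_camera("side");b=onz(c,(240+355/4,60+462/4),61);b2=onz(c,(240+355/4,60+490/4),37);print(b,b2,s["t"])
rel(s,s["eef_pos"]+[0,0,110],s["tcp_rot"])
rel(s,[b[0],b[1],430],[np.pi,0,.097-np.pi])
E
```

```text
[ 574.08344971 -174.48965742   61.        ] [ 572.35260204 -171.99712304   37.        ] 7.575
xyz [ 0.451 -0.    -0.578] r [0. 0. 0.]
xyz [1.39  0.139 0.449] r [-0.004 -0.843  0.009]
```

```bash
python3 -m pendant '[{"x":0.1,"y":0,"z":-0.13,"rx":0,"ry":0,"rz":0,"jaw":1},{"x":0.3,"y":0,"z":-0.38,"rx":0,"ry":0,"rz":0,"jaw":1},{"x":0.45,"y":0,"z":-0.58,"rx":0,"ry":0,"rz":0,"jaw":1},{"x":0.45,"y":0,"z":-0.58,"rx":0,"ry":0,"rz":0,"jaw":1}]'; python3 - <<'E'
from h import *
from cell import env
s=env.state()
rel(s,[573,-174,420],[np.pi,0,.097-np.pi])
c=env.read_camera("side");crop(c["img"],240,60,200,150,4,"pics/s4.png")
E
```

```text
t: 8.12
eef_pos: [780.9, -173.5, 468.7]
tcp_rot: [-3.139, -0.657, -3.039]
ft_force: [-0.2, 0.1, -0.2]
opening: 1.0
xyz [0.894 0.142 1.099] r [-0.006 -0.837  0.008]
```

View pics/s4.png

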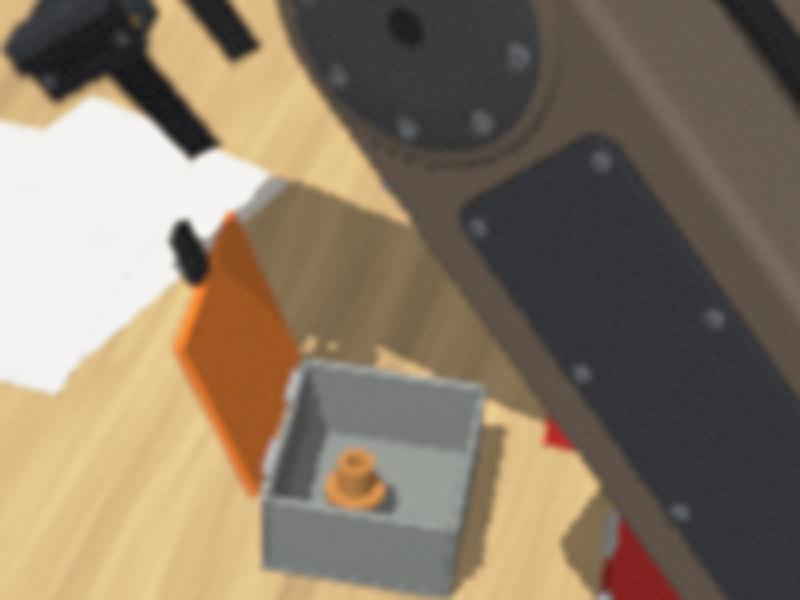

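```bash
python3 -m pendant '[{"x":0.8,"y":0.12,"z":0.98,"rx":0,"ry":-0.8,"rz":0,"jaw":1},{"x":0.8,"y":0.12,"z":0.98,"rx":0,"ry":-0.837,"rz":0,"jaw":1},{"x":0.89,"y":0.14,"z":1.0,"rx":0,"ry":-0.837,"rz":0,"jaw":1},{"x":0.89,"y":0.14,"z":1.0,"rx":0,"ry":-0.837,"rz":0,"jaw":1},{"x":0.89,"y":0.14,"z":1.0,"rx":0,"ry":-0.837,"rz":0,"jaw":1},{"x":0.89,"y":0.14,"z":1.0,"rx":0,"ry":-0.837,"rz":0,"jaw":1}]'; python3 - <<'E'
from h import *
from cell import env
import pickle
s=env.state()
c=env.read_camera("wrist");cv2.imwrite("pics/w2.png",c["img"][:,:,::-1]);pickle.dump((s,c),open("w2.pkl","wb"))
print(proj(c,(573,-173,50)))
c=env.read_camera("top");crop(c["img"],320,130,130,100,6,"pics/t2.png");pickle.dump((s,c),open("t2.pkl","wb"))
E
```

```text
t: 8.93
eef_pos: [583.4, -173.5, 428.3]
tcp_rot: [3.141, -0.008, -3.037]
ft_force: [0.7, 0.1, 0.1]
opening: 1.0
[321.49530492 170.14060044]
```

View pics/w2.png

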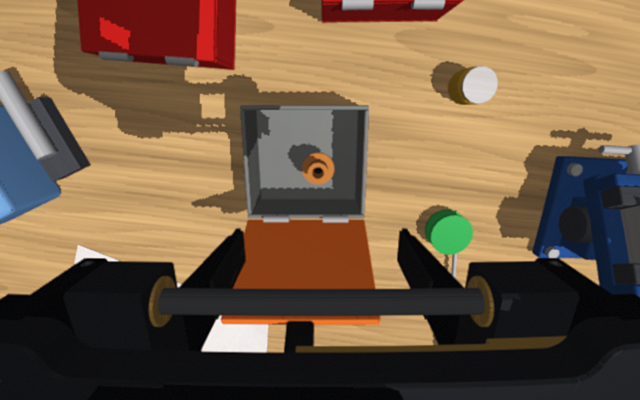

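View pics/t2.png

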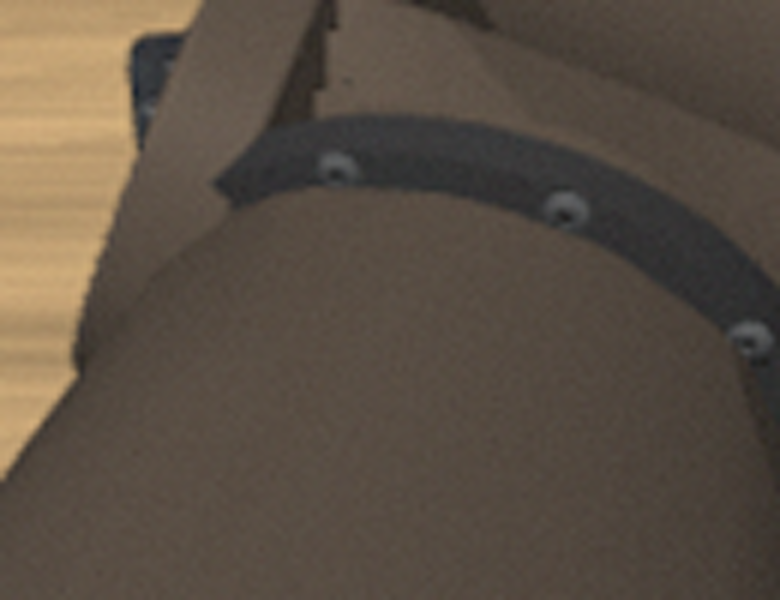

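The wrist view shows the open case with the bushing at (318,169), and the lid leaning open beyond it. The arm hides the top view here. I'll enlarge the crop and triangulate with the side view.

```bash
python3 - <<'E'
from h import *
from cell import env
import pickle
s,c=pickle.load(open("w2.pkl","rb"))
crop(c["img"],290,140,60,60,10,"pics/w2c.png")
d=env.read_camera("side");pickle.dump(d,open("s5.pkl","wb"));crop(d["img"],300,160,60,45,12,"pics/s5c.png")
E
```

```text
(no output)
```

View pics/w2c.png

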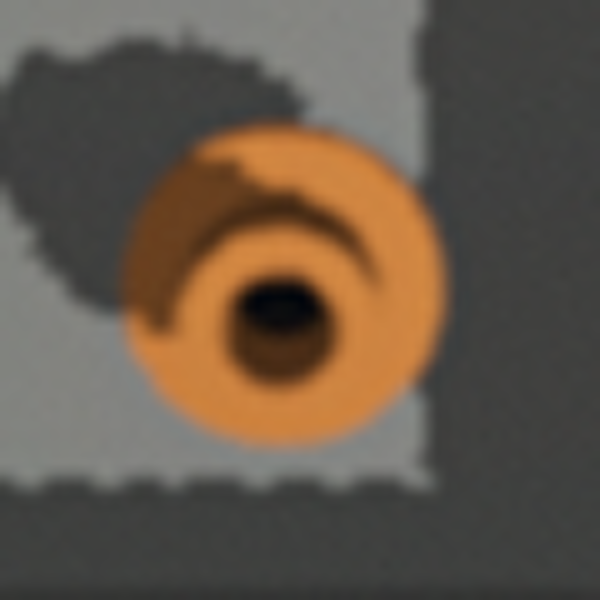

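View pics/s5c.png

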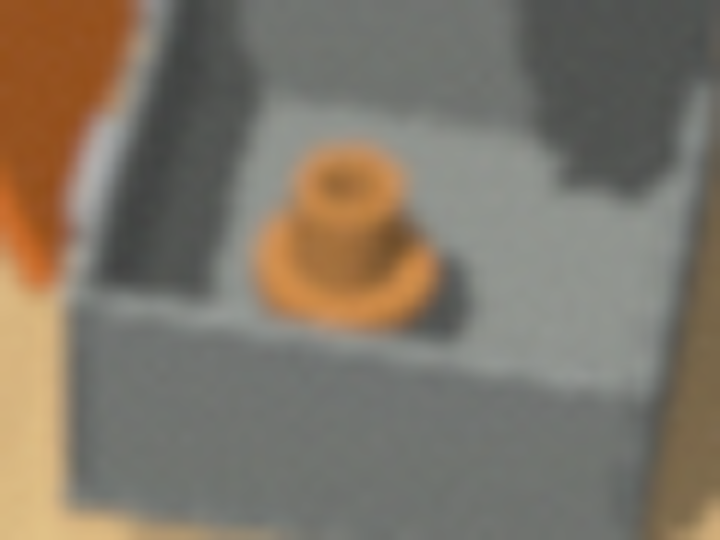

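```bash
python3 - <<'E'
from h import *
from cell import env
import pickle
np.set_printoptions(precision=1,suppress=True)
s,c=pickle.load(open("w2.pkl","rb"));d=pickle.load(open("s5.pkl","rb"))
a=(290+281.5/10-.5,140+328.5/10-.5);f=(290+285.5/10-.5,140+288/10-.5)
b=(300+348.5/12-.5,160+183/12-.5);g=(300+348.5/12-.5,160+258/12-.5)
print(tri([cast(c,a),cast(d,b)]),tri([cast(c,f),cast(d,g)]),onz(c,a,61),onz(c,f,37))
# case rim z=70 corners in wrist
print(onz(c,(241,106),70),onz(c,(368,106),70),onz(c,(246,217),70),onz(c,(365,217),70))
E
```

```text
(array([ 574.7, -177.4,   60.4]), [np.float64(0.7828203248724052), np.float64(0.782820324872094)]) (array([ 574.1, -177.2,   37. ]), [np.float64(0.333552420854435), np.float64(0.3335524208545728)]) [ 573.8 -177.5   61. ] [ 573.8 -177.2   37. ]
[ 508.  -266.9   70. ] [ 494.  -131.3   70. ] [ 634.6 -256.9   70. ] [ 619.8 -116.1   70. ]
```

```bash
python3 - <<'E'
from h import *
from cell import env
rel(env.state(),[574,-177.4,328],[np.pi,0,.097-np.pi])
E
python3 -m pendant '[{"x":0.06,"y":0.035,"z":0.4,"rx":0,"ry":0,"rz":0,"jaw":0.45},{"x":0.06,"y":0.035,"z":0.67,"rx":0,"ry":0,"rz":0,"jaw":0.45},{"x":0.06,"y":0.035,"z":0.67,"rx":0,"ry":0,"rz":0,"jaw":0.45},{"x":0.06,"y":0.035,"z":0.67,"rx":0,"ry":0,"rz":0,"jaw":0.45}]'; python3 - <<'E'
from h import *
from cell import env
rel(env.state(),[574,-177.4,229],[np.pi,0,.097-np.pi])
E
```

```text
xyz [ 0.063 -0.02   0.667] r [ 0.    -0.009  0.011]
t: 9.57
eef_pos: [573.6, -169.3, 329.4]
tcp_rot: [-3.141, -0.005, -3.036]
ft_force: [-0.8, -0.3, -0.1]
opening: 0.639
xyz [ 0.    -0.054  0.669] r [-0.001 -0.006  0.01 ]
```

```bash
python3 -m pendant '[{"x":0,"y":-0.055,"z":0.1,"rx":0,"ry":0,"rz":0.01,"jaw":0.45},{"x":0,"y":-0.055,"z":0.2,"rx":0,"ry":0,"rz":0.01,"jaw":0.45},{"x":0,"y":-0.055,"z":0.3,"rx":0,"ry":0,"rz":0.01,"jaw":0.45},{"x":0,"y":-0.055,"z":0.3,"rx":0,"ry":0,"rz":0.01,"jaw":0.45}]'; python3 - <<'E'
from h import *
from cell import env
rel(env.state(),[574,-177.4,229],[np.pi,0,.097-np.pi])
E
```

```text
t: 10.07
eef_pos: [573.2, -177.3, 281.7]
tcp_rot: [3.14, -0.008, -3.045]
ft_force: [0.2, 0.1, 0.4]
opening: 0.45
xyz [-0.008 -0.002  0.351] r [ 0.001 -0.01  -0.   ]
```

```bash
python3 -m pendant '[{"x":0,"y":0,"z":0.15,"rx":0,"ry":-0.01,"rz":0,"jaw":0.45},{"x":0,"y":0,"z":0.28,"rx":0,"ry":-0.01,"rz":0,"jaw":0.45},{"x":0,"y":0,"z":0.345,"rx":0,"ry":-0.01,"rz":0,"jaw":0.45},{"x":0,"y":0,"z":0.345,"rx":0,"ry":-0.01,"rz":0,"jaw":0.45},{"x":0,"y":0,"z":0.345,"rx":0,"ry":-0.01,"rz":0,"jaw":0.45}]'; python3 - <<'E'
from h import *
from cell import env
s=env.state();print(s["ft_force"])
rel(s,[574,-177.4,229],[np.pi,0,.097-np.pi])
c=env.read_camera("side");crop(c["img"],270,110,120,100,6,"pics/s6.png")
E
```

```text
t: 10.7
eef_pos: [573.3, -177.5, 232.2]
tcp_rot: [-3.141, 0.003, -3.045]
ft_force: [-0.4, -0.6, 0.4]
opening: 0.447
[-0.42700854 -0.57096327  0.38799822]
xyz [-0.005 -0.     0.021] r [-0.001  0.004 -0.   ]
```

View pics/s6.png

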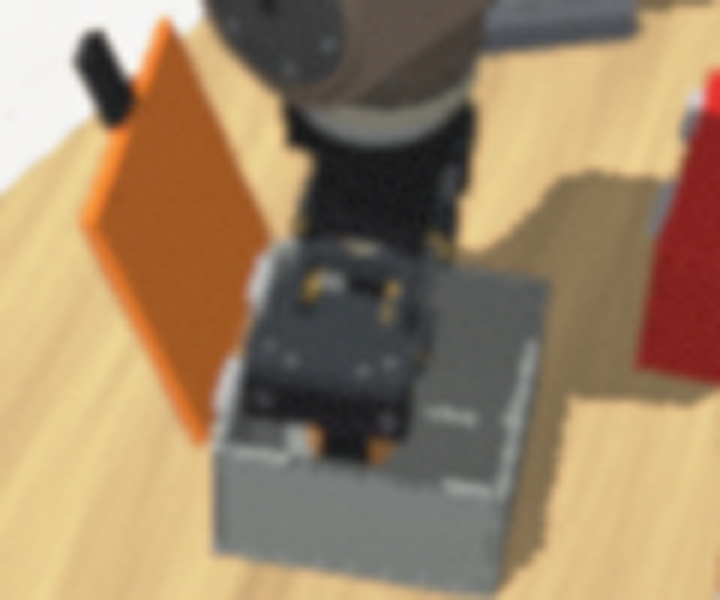

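```bash
python3 -m pendant '[{"x":0,"y":0,"z":0.02,"rx":0,"ry":0,"rz":0,"jaw":0.45},{"x":0,"y":0,"z":0.02,"rx":0,"ry":0,"rz":0,"jaw":0.3},{"x":0,"y":0,"z":0.02,"rx":0,"ry":0,"rz":0,"jaw":0.2},{"x":0,"y":0,"z":0.02,"rx":0,"ry":0,"rz":0,"jaw":0.1},{"x":0,"y":0,"z":0.02,"rx":0,"ry":0,"rz":0,"jaw":0.1},{"x":0,"y":0,"z":0.02,"rx":0,"ry":0,"rz":0,"jaw":0.1}]';  python3 -m pendant '[{"x":0,"y":0,"z":-0.2,"rx":0,"ry":0,"rz":0,"jaw":0.1},{"x":0,"y":0,"z":-0.5,"rx":0,"ry":0,"rz":0,"jaw":0.1},{"x":0,"y":0,"z":-0.8,"rx":0,"ry":0,"rz":0,"jaw":0.1},{"x":0,"y":0,"z":-1,"rx":0,"ry":0,"rz":0,"jaw":0.1},{"x":0,"y":0,"z":-1,"rx":0,"ry":0,"rz":0,"jaw":0.1}]'; python3 - <<'E'
from h import *
from cell import env
s=env.state();print(s["ft_force"],s["joints"])
c=env.read_camera("wrist");cv2.imwrite("pics/w3.png",c["img"][:,:,::-1])
c=env.read_camera("side");crop(c["img"],270,40,120,150,5,"pics/s7.png")
E
```

```text
t: 11.5
eef_pos: [573.1, -177.4, 228.5]
tcp_rot: [-3.141, 0.002, -3.045]
ft_force: [0.2, 0.5, -0.4]
opening: 0.246
t: 12.12
eef_pos: [572.7, -177.4, 380.3]
tcp_rot: [-3.14, 0.006, -3.045]
ft_force: [0.5, 0.1, -2.0]
opening: 0.245
[ 0.52952707  0.06271653 -2.02260401] [-4.10655470e-01  4.79160516e-01  1.65336233e+00  1.19815701e-03
  1.00320759e+00 -2.07905694e+00]
```

View pics/s7.png

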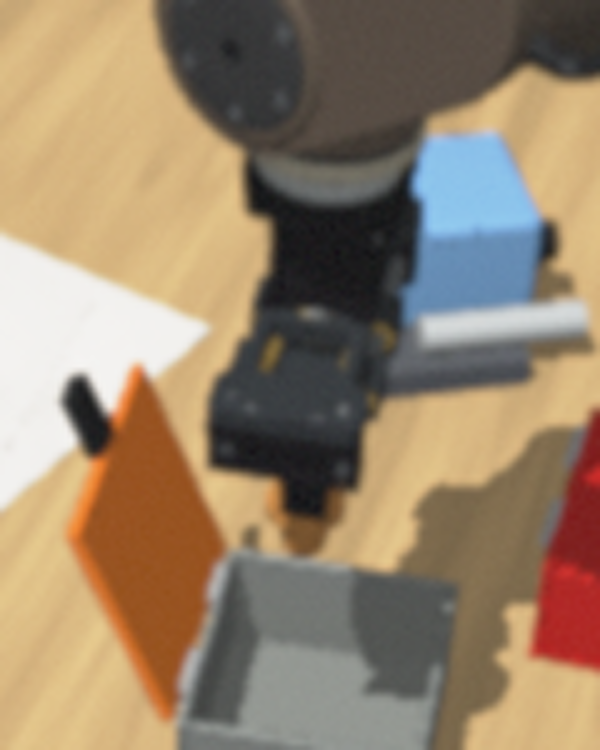

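View pics/w3.png

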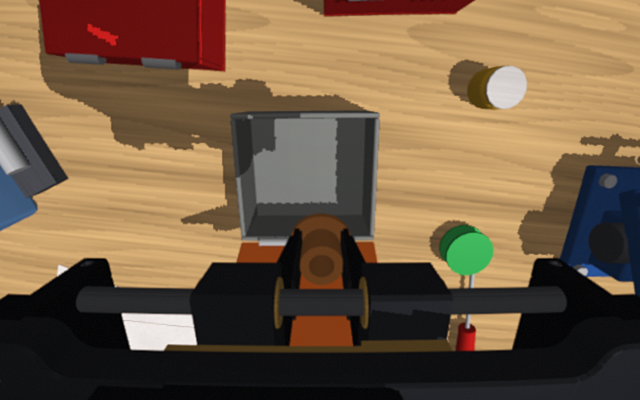

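The bushing is out and held upright. I'll carry it over to the vice and hold off for a look, tilted along the bore.

```bash
cat >> h.py <<'E'
def seatR(yv,tilt=np.radians(30)):
    Rv=R.from_euler("z",yv); n=Rv.apply([-np.sin(tilt),0,np.cos(tilt)]); y=Rv.apply([0,1,0]); z=-n; x=np.cross(y,z)
    return R.from_matrix(np.c_[x,y,z]),n
E
python3 - <<'E'
from h import *
from cell import env
Rt,n=seatR(.05)
rel(env.state(),np.array([583,217.7,129])+n*323,Rt.as_euler("xyz"))
E
python3 -m pendant '[{"x":0.4,"y":0.9,"z":-0.3,"rx":0,"ry":0,"rz":0,"jaw":0.1},{"x":0.4,"y":0.9,"z":-0.3,"rx":0,"ry":0,"rz":0,"jaw":0.1},{"x":0.4,"y":0.9,"z":-0.3,"rx":0,"ry":0,"rz":0,"jaw":0.1},{"x":0.4,"y":0.9,"z":-0.3,"rx":0,"ry":0,"rz":0,"jaw":0.1}]'
python3 - <<'E'
from h import *
from cell import env
Rt,n=seatR(.05)
s=env.state();print(s["joints"],s["opening"])
rel(s,np.array([583,217.7,129])+n*323,Rt.as_euler("xyz"))
E
```

```text
xyz [ 0.751  2.665 -0.209] r [ 0.016 -0.665  0.058]
t: 12.72
eef_pos: [499.2, -47.5, 422.6]
tcp_rot: [3.141, 0.001, -3.043]
ft_force: [-0.2, 0.4, -2.5]
opening: 0.243
[-2.26868814e-01  2.95308985e-01  1.83198823e+00  8.12657833e-04
  1.01336991e+00 -1.89714171e+00] 0.24348732235641368
xyz [0.344 1.757 0.093] r [ 0.017 -0.665  0.061]
```

```bash
python3 -m pendant '[{"x":0.15,"y":0.9,"z":0,"rx":0,"ry":-0.66,"rz":0.06,"jaw":0.1},{"x":0.15,"y":0.9,"z":0,"rx":0,"ry":-0.66,"rz":0.06,"jaw":0.1},{"x":0.15,"y":0.9,"z":0,"rx":0,"ry":-0.66,"rz":0.06,"jaw":0.1},{"x":0.34,"y":0.9,"z":0.05,"rx":0,"ry":-0.66,"rz":0.06,"jaw":0.1},{"x":0.34,"y":0.9,"z":0.05,"rx":0,"ry":-0.66,"rz":0.06,"jaw":0.1}]'
python3 - <<'E'
from h import *
from cell import env
Rt,n=seatR(.05)
s=env.state();print(s["joints"],s["opening"])
rel(s,np.array([583,217.7,129])+n*323,Rt.as_euler("xyz"))
E
```

```text
t: 13.35
eef_pos: [435.4, 80.2, 414.0]
tcp_rot: [3.128, 0.516, -3.096]
ft_force: [-0.2, 0.5, -1.0]
opening: 0.248
[ 0.02885724  0.17497771  2.06720048  0.05721328  0.38377559 -1.63806453] 0.24810232100638568
xyz [0.063 0.866 0.017] r [ 0.014 -0.009 -0.005]
```

```bash
python3 - <<'E'
from h import *
from cell import env
import pickle
c=env.read_camera("wrist");pickle.dump(c,open("w4.pkl","wb"));cv2.imwrite("pics/w4.png",c["img"][:,:,::-1])
E
python3 -m pendant '[{"x":0.06,"y":0.87,"z":0,"rx":0.014,"ry":-0.01,"rz":0,"jaw":0.1},{"x":0.06,"y":0.87,"z":0,"rx":0.014,"ry":-0.01,"rz":0,"jaw":0.1},{"x":0.06,"y":0.87,"z":0,"rx":0.014,"ry":-0.01,"rz":0,"jaw":0.1},{"x":0.06,"y":0.87,"z":0,"rx":0.014,"ry":-0.01,"rz":0,"jaw":0.1},{"x":0.06,"y":0.87,"z":0,"rx":0.014,"ry":-0.01,"rz":0,"jaw":0.1}]'
python3 - <<'E'
from h import *
from cell import env
import pickle
c=env.read_camera("wrist");pickle.dump(c,open("w5.pkl","wb"));cv2.imwrite("pics/w5.png",c["img"][:,:,::-1])
s=env.state();print(s["joints"])
E
```

```text
t: 14.02
eef_pos: [422.2, 210.2, 412.3]
tcp_rot: [3.139, 0.528, -3.097]
ft_force: [0.7, 0.6, -1.6]
opening: 0.245
[ 0.3469792   0.2242094   2.0056165  -0.36391828  0.42846679 -0.97370115]
```

View pics/w4.png

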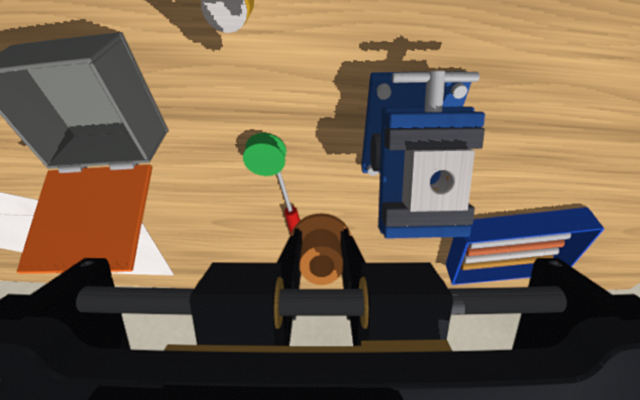

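View pics/w5.png

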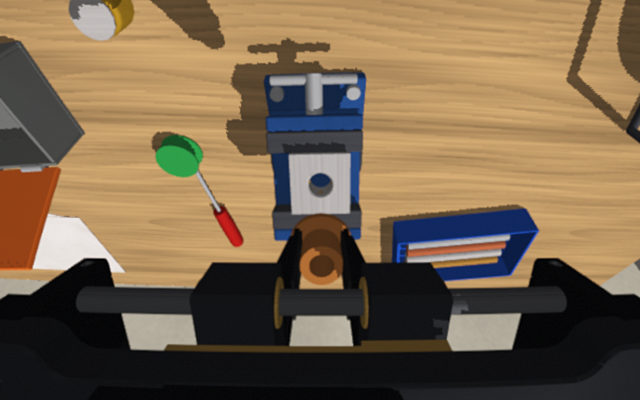

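The bore shows clearly at (442,182) in the first view and (321,185) in the second, both unobstructed. I'll measure the bore and block corners from enlarged crops.

```bash
python3 - <<'E'
from h import *
import pickle
a=pickle.load(open("w4.pkl","rb"));b=pickle.load(open("w5.pkl","rb"))
crop(a["img"],375,120,120,110,5,"pics/w4c.png");crop(b["img"],260,120,120,110,5,"pics/w5c.png")
E
```

```text
(no output)
```

View pics/w4c.png

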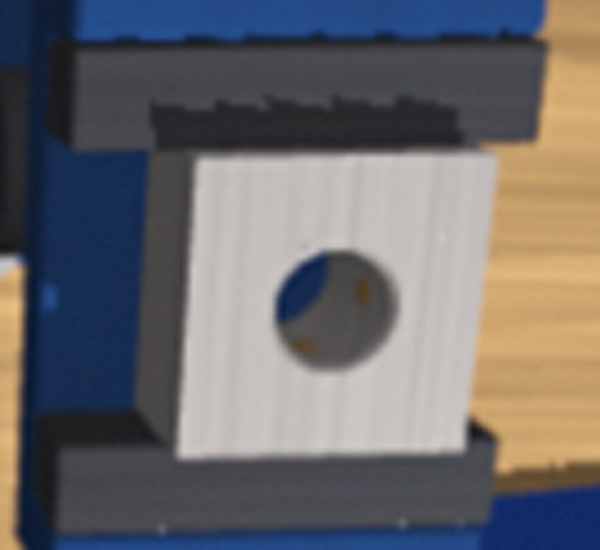

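View pics/w5c.png

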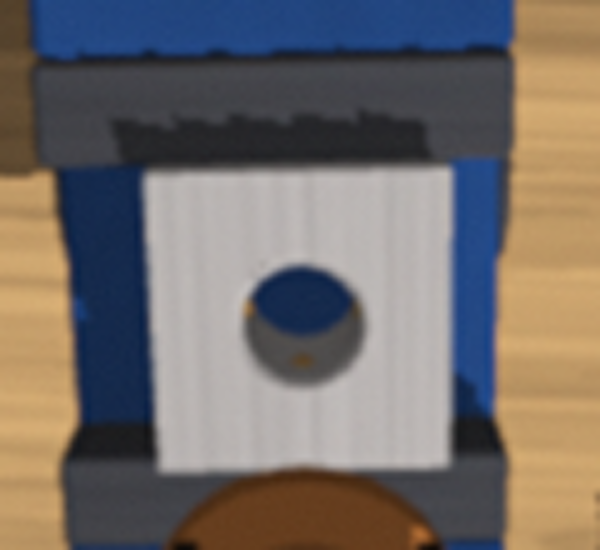

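```bash
cat > m.py <<'E'
from h import *
import pickle
np.set_printoptions(precision=2,suppress=True)
a=pickle.load(open("w4.pkl","rb"));b=pickle.load(open("w5.pkl","rb"))
s,t=pickle.load(open("c0.pkl","rb"))
A=lambda u:((u[0]+.5)/5-.5+375,(u[1]+.5)/5-.5+120)
B=lambda u:((u[0]+.5)/5-.5+260,(u[1]+.5)/5-.5+120)
P=[tri([cast(a,A(p)),cast(b,B(q))]) for p,q in [((195,155),(143,172)),((497,152),(453,168)),((465,450),(450,467)),((177,459),(158,470)),((337,310),(304.5,325))]]
for p in P: print(p[0],np.array(p[1]))
S=lambda u:((u[0]+.5)/6-.5+215,(u[1]+.5)/6-.5+245)
T=lambda u:((u[0]+.5)/6-.5+165,(u[1]+.5)/6-.5+130)
print("bore4",tri([cast(a,A((337,310))),cast(b,B((304.5,325))),cast(t,T((213,299))),cast(s,S((336,232)))]))
Q=np.array([p[0] for p in P[:4]])
print("ctr",Q.mean(0)); ex=(Q[0]+Q[1]-Q[2]-Q[3])/2; ey=(Q[1]+Q[2]-Q[0]-Q[3])/2
print(ex,ey,np.linalg.norm(ex),np.linalg.norm(ey)); n=np.cross(ex,ey);n/=np.linalg.norm(n);print("n",n)
print("yaw from ex, ey",np.arctan2(ex[1],ex[0]),np.arctan2(-ey[0],ey[1]),"tilt",np.degrees(np.arccos(n[2])))
E
python3 m.py
```

```text
[556.86 184.57 112.38] [0.04 0.04]
[553.46 247.16 111.84] [0.08 0.08]
[607.11 250.49 145.74] [0.08 0.08]
[611.69 188.33 145.6 ] [0.39 0.39]
[582.83 218.41 128.89] [0.09 0.09]
bore4 (array([583.11, 218.15, 128.52]), [np.float64(0.45856379977150924), np.float64(0.27074097992734064), np.float64(0.8285008450523192), np.float64(0.5137993106854657)])
ctr [582.28 217.64 128.89]
[-54.24  -3.55 -33.56] [-3.99 62.38 -0.2 ] 63.878497347417174 62.50409865290352
n [ 0.52  0.03 -0.85]
yaw from ex, ey -3.07624410342718 0.06392931095723946 tilt 148.3071359074716
```

```bash
cat >> h.py <<'E'
YV=.0645
def ins(s,h,bore=np.array([583,218.3,129.]),off=(-.7,0)):
    "row to pose with foot h mm above the face (neg=inside); also report where foot is in seat frame"
    Rt,n=seatR(YV); f=s["eef_pos"]+R.from_euler("xyz",s["tcp_rot"]).apply([off[0],off[1],223.5])
    print("foot in seat frame (tool axes x,y,depth)",Rt.inv().apply(f-bore).round(2))
    rel(s,bore+n*(223.5+h)-Rt.apply([off[0],off[1],0]),Rt.as_euler("xyz"))
def ft(s): 
    r=R.from_euler("xyz",s["tcp_rot"]).inv(); print("F tool",r.apply(s["ft_force"]).round(1),"M",r.apply(s["moment"]).round(2),"t",s["t"],"op",round(s["opening"],3))
E
python3 - <<'E'
from h import *
from cell import env
s=env.state();ft(s);ins(s,40)
E
```

```text
F tool [ 0.8 -0.4  1.2] M [-0.09  0.32  0.06] t 14.075 op 0.245
foot in seat frame (tool axes x,y,depth) [  -3.84    0.19 -102.49]
xyz [ 0.021 -0.01   0.417] r [-0.01   0.005 -0.022]
```

```bash
python3 -m pendant '[{"x":0.02,"y":-0.01,"z":0.3,"rx":-0.01,"ry":0.005,"rz":-0.02,"jaw":0.1},{"x":0.02,"y":-0.01,"z":0.42,"rx":-0.01,"ry":0.005,"rz":-0.02,"jaw":0.1},{"x":0.02,"y":-0.01,"z":0.42,"rx":-0.01,"ry":0.005,"rz":-0.02,"jaw":0.1},{"x":0.02,"y":-0.01,"z":0.42,"rx":-0.01,"ry":0.005,"rz":-0.02,"jaw":0.1}]'
python3 - <<'E'
from h import *
from cell import env
s=env.state();ft(s);ins(s,6)
c=env.read_camera("wrist");cv2.imwrite("pics/w6.png",c["img"][:,:,::-1])
c=env.read_camera("side");crop(c["img"],200,180,140,140,4,"pics/s8.png")
E
```

```text
t: 14.58
eef_pos: [450.7, 210.3, 357.6]
tcp_rot: [3.14, 0.525, -3.079]
ft_force: [-0.2, 0.1, -2.3]
opening: 0.244
F tool [1.3 0.1 1.9] M [-0.09  0.34  0.04] t 14.575 op 0.244
foot in seat frame (tool axes x,y,depth) [ -0.59   0.72 -40.8 ]
xyz [ 0.002 -0.004  0.232] r [ 0.001  0.002 -0.002]
```

View pics/w6.png

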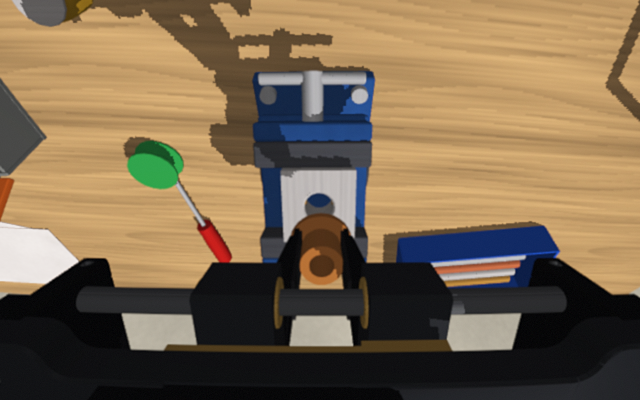

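View pics/s8.png

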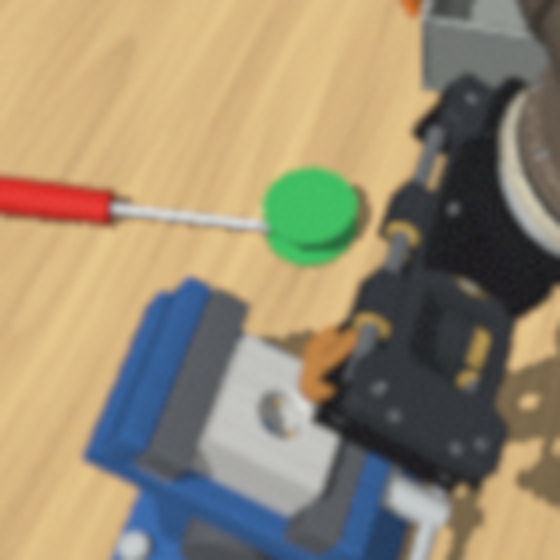

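```bash
python3 -m pendant '[{"x":0.002,"y":-0.004,"z":0.1,"rx":0,"ry":0,"rz":0,"jaw":0.1},{"x":0.002,"y":-0.004,"z":0.19,"rx":0,"ry":0,"rz":0,"jaw":0.1},{"x":0.002,"y":-0.004,"z":0.22,"rx":0,"ry":0,"rz":0,"jaw":0.1},{"x":0.002,"y":-0.004,"z":0.22,"rx":0,"ry":0,"rz":0,"jaw":0.1},{"x":0.002,"y":-0.004,"z":0.22,"rx":0,"ry":0,"rz":0,"jaw":0.1}]'
python3 - <<'E'
from h import *
from cell import env
s=env.state();ft(s);ins(s,0)
c=env.read_camera("wrist");crop(c["img"],240,150,160,120,5,"pics/w7.png")
c=env.read_camera("side");crop(c["img"],220,225,100,100,6,"pics/s9.png")
c=env.read_camera("top");crop(c["img"],150,130,100,100,6,"pics/t9.png")
E
```

```text
t: 15.3
eef_pos: [466.9, 211.0, 328.3]
tcp_rot: [3.14, 0.525, -3.078]
ft_force: [0.4, 0.9, -2.3]
opening: 0.244
F tool [0.8 0.9 2.2] M [-0.09  0.33  0.06] t 15.3 op 0.244
foot in seat frame (tool axes x,y,depth) [ 0.1   0.43 -7.3 ]
xyz [-0.002 -0.002  0.049] r [ 0.001  0.002 -0.002]
```

View pics/w7.png

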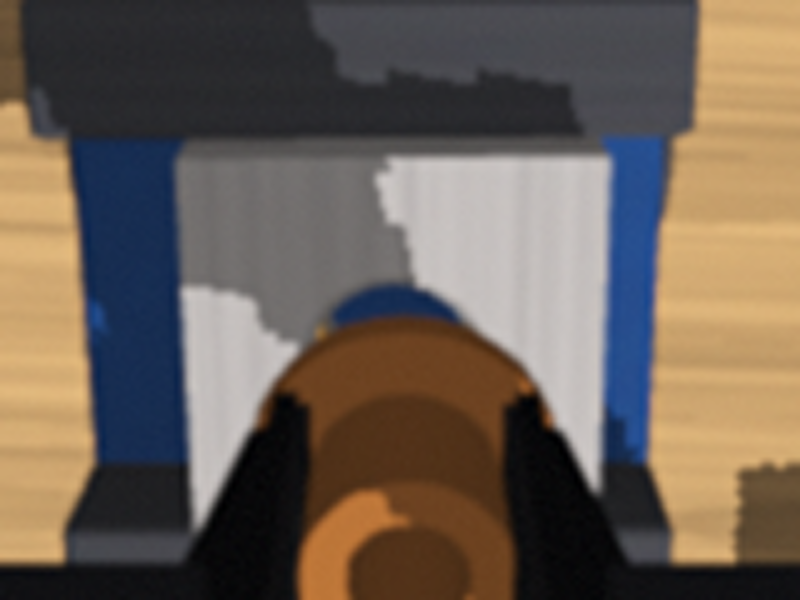

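View pics/s9.png

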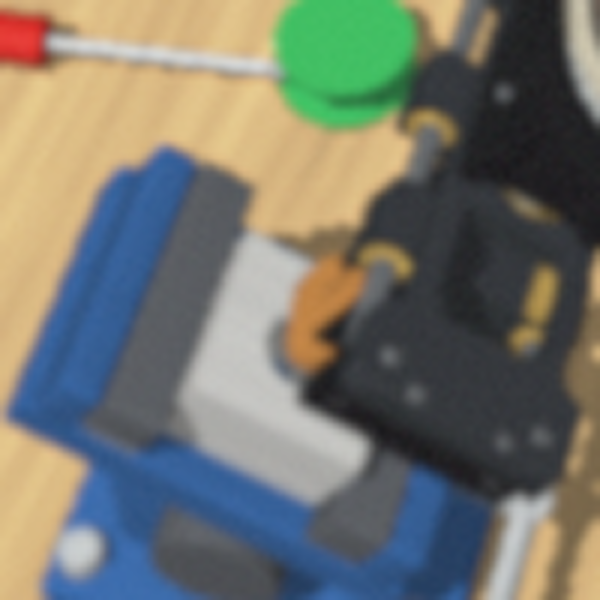

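View pics/t9.png

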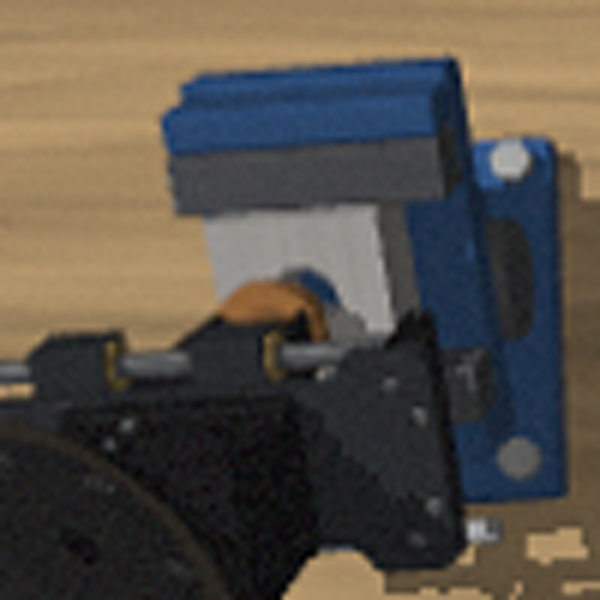

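```bash
python3 -m pendant '[{"x":-0.001,"y":-0.004,"z":0.015,"rx":0,"ry":0,"rz":0,"jaw":0.1},{"x":-0.001,"y":-0.004,"z":0.03,"rx":0,"ry":0,"rz":0,"jaw":0.1},{"x":-0.001,"y":-0.004,"z":0.045,"rx":0,"ry":0,"rz":0,"jaw":0.1},{"x":-0.001,"y":-0.004,"z":0.06,"rx":0,"ry":0,"rz":0,"jaw":0.1},{"x":-0.001,"y":-0.004,"z":0.06,"rx":0,"ry":0,"rz":0,"jaw":0.1}]'
python3 - <<'E'
from h import *
from cell import env
s=env.state();ft(s);ins(s,-5)
E
```

```text
t: 16.08
eef_pos: [471.7, 210.7, 320.2]
tcp_rot: [3.14, 0.524, -3.078]
ft_force: [0.4, 0.3, -1.5]
opening: 0.245
F tool [0.4 0.3 1.6] M [-0.08  0.32  0.03] t 16.075 op 0.245
foot in seat frame (tool axes x,y,depth) [ 0.18 -0.23  2.15]
xyz [-0.002  0.003  0.019] r [ 0.001  0.001 -0.001]
```

```bash
python3 -m pendant '[{"x":0,"y":0,"z":0.006,"rx":0,"ry":0,"rz":0,"jaw":0.1},{"x":0,"y":0,"z":0.012,"rx":0,"ry":0,"rz":0,"jaw":0.1},{"x":0,"y":0,"z":0.018,"rx":0,"ry":0,"rz":0,"jaw":0.1},{"x":0,"y":0,"z":0.024,"rx":0,"ry":0,"rz":0,"jaw":0.1}]'
python3 - <<'E'
from h import *
from cell import env
s=env.state();ft(s);ins(s,-8)
E
```

```text
t: 16.58
eef_pos: [473.4, 210.8, 317.3]
tcp_rot: [3.14, 0.525, -3.078]
ft_force: [0.1, 0.2, -2.2]
opening: 0.243
F tool [1.  0.2 2. ] M [-0.11  0.31  0.01] t 16.575 op 0.243
foot in seat frame (tool axes x,y,depth) [ 0.07 -0.21  5.56]
xyz [-0.002  0.003  0.016] r [ 0.001  0.001 -0.001]
```

```bash
python3 -m pendant '[{"x":0,"y":0,"z":0.006,"rx":0,"ry":0,"rz":0,"jaw":0.1},{"x":0,"y":0,"z":0.012,"rx":0,"ry":0,"rz":0,"jaw":0.1},{"x":0,"y":0,"z":0.016,"rx":0,"ry":0,"rz":0,"jaw":0.1}]'
python3 - <<'E'
from h import *
from cell import env
s=env.state();ft(s);ins(s,-8)
E
```

```text
t: 16.95
eef_pos: [474.7, 210.9, 315.1]
tcp_rot: [3.14, 0.524, -3.078]
ft_force: [0.2, -0.7, -0.6]
opening: 0.248
F tool [ 0.1 -0.7  0.6] M [-0.02  0.27  0.05] t 16.95 op 0.248
foot in seat frame (tool axes x,y,depth) [ 0.1  -0.26  7.99]
xyz [-0.002  0.003  0.   ] r [ 0.001  0.001 -0.002]
```

Free to about 8 mm. Now I'll feel sideways for the bore walls.

```bash
p(){ python3 -c "
from h import *
from cell import env
s=env.state();ft(s);ins(s,-8)" | head -2; }
python3 -m pendant '[{"x":0,"y":0.01,"z":0,"rx":0,"ry":0,"rz":0,"jaw":0.1},{"x":0,"y":0.01,"z":0,"rx":0,"ry":0,"rz":0,"jaw":0.1}]' >/dev/null; p
python3 -m pendant '[{"x":0,"y":-0.02,"z":0,"rx":0,"ry":0,"rz":0,"jaw":0.1},{"x":0,"y":-0.02,"z":0,"rx":0,"ry":0,"rz":0,"jaw":0.1}]'>/dev/null; p
python3 -m pendant '[{"x":0.01,"y":0.01,"z":0,"rx":0,"ry":0,"rz":0,"jaw":0.1},{"x":0.01,"y":0.01,"z":0,"rx":0,"ry":0,"rz":0,"jaw":0.1}]' >/dev/null; p
python3 -m pendant '[{"x":-0.02,"y":0,"z":0,"rx":0,"ry":0,"rz":0,"jaw":0.1},{"x":-0.02,"y":0,"z":0,"rx":0,"ry":0,"rz":0,"jaw":0.1}]' >/dev/null; p
python3 -m pendant '[{"x":0.01,"y":0,"z":0,"rx":0,"ry":0,"rz":0,"jaw":0.1},{"x":0.01,"y":0,"z":0,"rx":0,"ry":0,"rz":0,"jaw":0.1}]' >/dev/null; p
```

```text
F tool [-0.5 -6.3  1.2] M [1.44 0.11 0.1 ] t 17.2 op 0.249
foot in seat frame (tool axes x,y,depth) [0.34 0.38 7.95]
F tool [1.  1.5 0.9] M [-0.37  0.35  0.03] t 17.45 op 0.246
foot in seat frame (tool axes x,y,depth) [-0.03 -1.53  7.9 ]
F tool [-3.1 -4.2  2. ] M [ 0.71 -0.31 -0.02] t 17.7 op 0.248
foot in seat frame (tool axes x,y,depth) [ 1.15 -0.29  7.84]
F tool [ 2.8 -1.3  0.5] M [0.14 0.67 0.1 ] t 17.95 op 0.249
foot in seat frame (tool axes x,y,depth) [-0.81 -0.3   8.02]
F tool [0.8 0.1 0.4] M [0.05 0.32 0.03] t 18.2 op 0.249
foot in seat frame (tool axes x,y,depth) [ 0.07 -0.12  7.94]
```

The contacts show the bore centre about 0.5 mm towards −y, with x well centred. I'll correct that and press steadily in small steps.

```bash
python3 -m pendant '[{"x":-0.001,"y":-0.004,"z":0,"rx":0,"ry":0,"rz":0,"jaw":0.1},{"x":-0.001,"y":-0.004,"z":0.006,"rx":0,"ry":0,"rz":0,"jaw":0.1},{"x":-0.001,"y":-0.004,"z":0.012,"rx":0,"ry":0,"rz":0,"jaw":0.1},{"x":-0.001,"y":-0.004,"z":0.018,"rx":0,"ry":0,"rz":0,"jaw":0.1}]' 
python3 -c "
from h import *
from cell import env
s=env.state();ft(s);ins(s,-11)"
```

```text
t: 18.7
eef_pos: [476.2, 210.4, 312.9]
tcp_rot: [3.14, 0.524, -3.078]
ft_force: [0.0, 0.2, -1.3]
opening: 0.245
F tool [0.6 0.2 1.1] M [-0.08  0.3   0.1 ] t 18.7 op 0.245
foot in seat frame (tool axes x,y,depth) [-0.06 -0.78 10.7 ]
xyz [-0.001  0.007  0.002] r [ 0.001  0.001 -0.001]
```

```bash
python3 -m pendant '[{"x":0,"y":0,"z":0.006,"rx":0,"ry":0,"rz":0,"jaw":0.1},{"x":0,"y":0,"z":0.012,"rx":0,"ry":0,"rz":0,"jaw":0.1},{"x":0,"y":0,"z":0.018,"rx":0,"ry":0,"rz":0,"jaw":0.1},{"x":0,"y":0,"z":0.024,"rx":0,"ry":0,"rz":0,"jaw":0.1},{"x":0,"y":0,"z":0.03,"rx":0,"ry":0,"rz":0,"jaw":0.1}]' 
python3 -c "
from h import *
from cell import env
s=env.state();ft(s);ins(s,-18)"
```

```text
t: 19.32
eef_pos: [478.4, 210.6, 309.0]
tcp_rot: [3.14, 0.524, -3.078]
ft_force: [-0.4, 0.6, -1.3]
opening: 0.247
F tool [1.  0.6 1. ] M [-0.06  0.26  0.04] t 19.325 op 0.247
foot in seat frame (tool axes x,y,depth) [-0.07 -0.8  15.18]
xyz [-0.001  0.007  0.019] r [ 0.001  0.001 -0.001]
```

```bash
python3 - <<'E'
from h import *
from cell import env
c=env.read_camera("wrist");crop(c["img"],240,150,160,120,5,"pics/w10.png")
c=env.read_camera("side");crop(c["img"],220,225,100,100,6,"pics/s10.png")
E
```

```text
(no output)
```

View pics/w10.png

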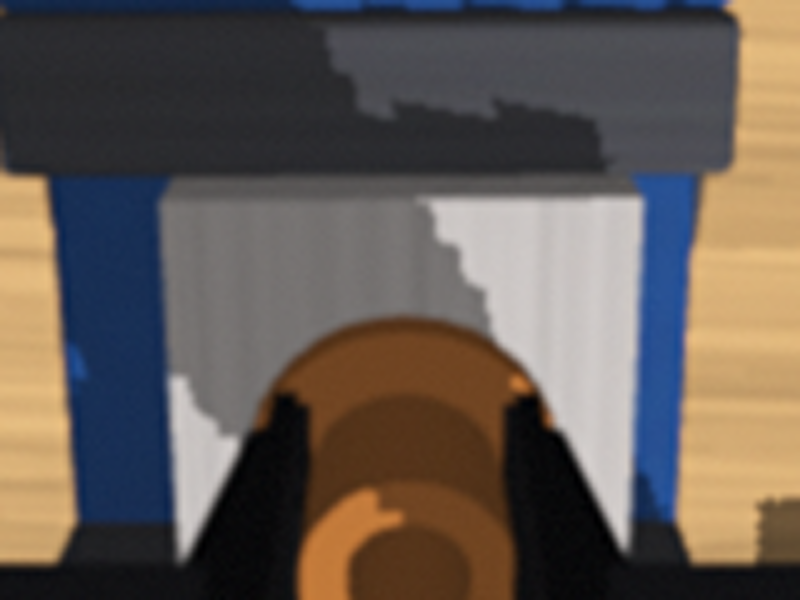

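View pics/s10.png

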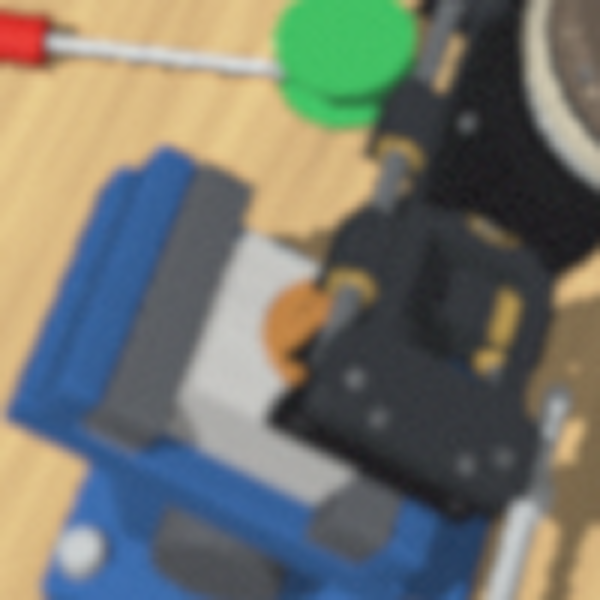

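The bushing is in the bore and hasn't slipped: its view in the hand is unchanged. The flange still stands off the face, so I'll carry on in small steps.

```bash
python3 -m pendant '[{"x":0,"y":0,"z":0.005,"rx":0,"ry":0,"rz":0,"jaw":0.1},{"x":0,"y":0,"z":0.01,"rx":0,"ry":0,"rz":0,"jaw":0.1},{"x":0,"y":0,"z":0.015,"rx":0,"ry":0,"rz":0,"jaw":0.1}]' 
python3 -c "
from h import *
from cell import env
s=env.state();ft(s);ins(s,-18)"
```

```text
t: 19.8
eef_pos: [479.5, 210.6, 307.0]
tcp_rot: [3.14, 0.524, -3.078]
ft_force: [0.7, -0.5, -1.3]
opening: 0.246
F tool [ 0.1 -0.5  1.5] M [-0.1   0.35  0.05] t 19.8 op 0.246
foot in seat frame (tool axes x,y,depth) [-0.07 -0.8  17.43]
xyz [-0.001  0.007  0.004] r [ 0.001  0.001 -0.001]
```

```bash
python3 -m pendant '[{"x":0,"y":0,"z":0.004,"rx":0,"ry":0,"rz":0,"jaw":0.1},{"x":0,"y":0,"z":0.008,"rx":0,"ry":0,"rz":0,"jaw":0.1},{"x":0,"y":0,"z":0.012,"rx":0,"ry":0,"rz":0,"jaw":0.1}]' 
python3 -c "
from h import *
from cell import env
s=env.state();ft(s);ins(s,-18)"
python3 -m pendant '[{"x":0,"y":0,"z":0.004,"rx":0,"ry":0,"rz":0,"jaw":0.1},{"x":0,"y":0,"z":0.008,"rx":0,"ry":0,"rz":0,"jaw":0.1},{"x":0,"y":0,"z":0.012,"rx":0,"ry":0,"rz":0,"jaw":0.1}]' 
python3 - <<'E'
from h import *
from cell import env
s=env.state();ft(s);ins(s,-18)
c=env.read_camera("wrist");crop(c["img"],240,150,160,120,5,"pics/w11.png")
c=env.read_camera("side");crop(c["img"],240,240,70,60,10,"pics/s11.png")
E
```

```text
t: 20.18
eef_pos: [480.4, 210.7, 305.6]
tcp_rot: [3.14, 0.525, -3.078]
ft_force: [-3.1, 0.5, 0.9]
opening: 0.248
F tool [ 2.2  0.7 -2.3] M [-0.15  0.43  0.08] t 20.175 op 0.248
foot in seat frame (tool axes x,y,depth) [-0.12 -0.77 19.08]
xyz [-0.001  0.006 -0.007] r [ 0.001  0.001 -0.001]
t: 20.55
eef_pos: [481.2, 210.8, 304.2]
tcp_rot: [3.14, 0.525, -3.078]
ft_force: [-6.4, -0.9, 7.4]
opening: 0.246
F tool [ 1.9 -0.4 -9.6] M [-0.11  0.49  0.06] t 20.55 op 0.246
foot in seat frame (tool axes x,y,depth) [-0.19 -0.77 20.72]
xyz [-0.001  0.006 -0.018] r [ 0.001  0.002 -0.001]
```

View pics/w11.png

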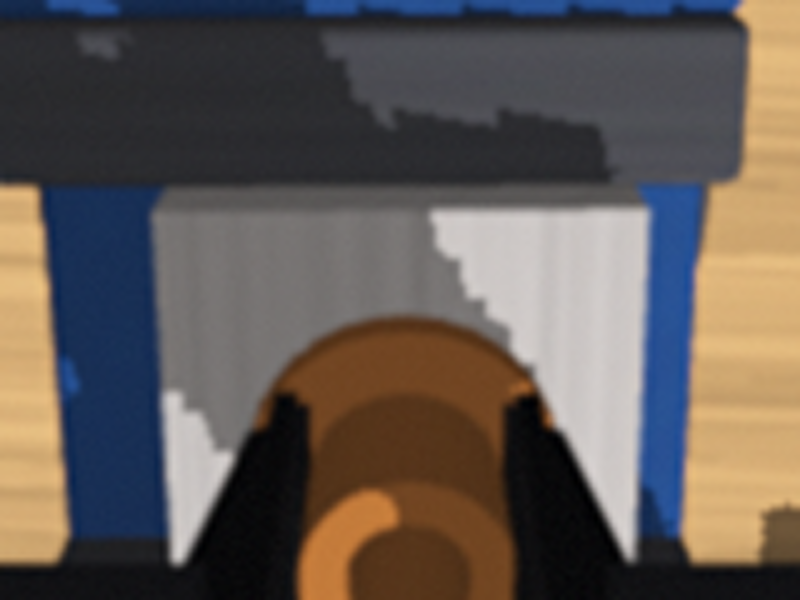

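View pics/s11.png

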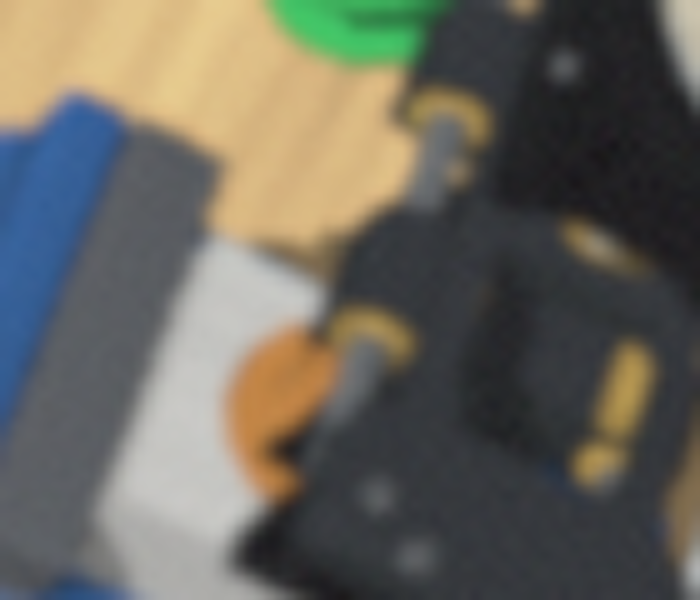

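The sprung balls are now resisting at about 10 N, as described. I'll keep pressing slowly.

```bash
p(){ python3 -c "
from h import *
from cell import env
s=env.state();ft(s);ins(s,-18)" | head -2; }
python3 -m pendant '[{"x":0,"y":0,"z":0.005,"rx":0,"ry":0,"rz":0,"jaw":0.1},{"x":0,"y":0,"z":0.01,"rx":0,"ry":0,"rz":0,"jaw":0.1}]' >/dev/null; p
python3 -m pendant '[{"x":0,"y":0,"z":0.005,"rx":0,"ry":0,"rz":0,"jaw":0.1},{"x":0,"y":0,"z":0.01,"rx":0,"ry":0,"rz":0,"jaw":0.1}]' >/dev/null; p
```

```text
F tool [ 0.6 -0.5 -4.6] M [-0.08  0.29  0.02] t 20.9 op 0.247
foot in seat frame (tool axes x,y,depth) [-0.24 -0.74 22.4 ]
F tool [ 1.5 -0.3 -5.7] M [-0.09  0.34  0.04] t 21.15 op 0.244
foot in seat frame (tool axes x,y,depth) [-0.16 -0.8  24.06]
```

```bash
p(){ python3 -c "
from h import *
from cell import env
s=env.state();ft(s);ins(s,-18)" | head -2; }
python3 -m pendant '[{"x":0,"y":0,"z":0.005,"rx":0,"ry":0,"rz":0,"jaw":0.1},{"x":0,"y":0,"z":0.008,"rx":0,"ry":0,"rz":0,"jaw":0.1}]' >/dev/null; p
python3 -m pendant '[{"x":0,"y":0,"z":0.004,"rx":0,"ry":0,"rz":0,"jaw":0.1},{"x":0,"y":0,"z":0.006,"rx":0,"ry":0,"rz":0,"jaw":0.1}]' >/dev/null; p
python3 -m pendant '[{"x":0,"y":0,"z":0.004,"rx":0,"ry":0,"rz":0,"jaw":0.1},{"x":0,"y":0,"z":0.006,"rx":0,"ry":0,"rz":0,"jaw":0.1}]' >/dev/null; p
```

```text
F tool [  2.   -1.1 -14.6] M [-0.07  0.54  0.08] t 21.4 op 0.244
foot in seat frame (tool axes x,y,depth) [-0.13 -0.84 24.95]
F tool [  3.9  -2.5 -23.7] M [0.08 0.71 0.03] t 21.65 op 0.247
foot in seat frame (tool axes x,y,depth) [-0.17 -0.93 25.18]
F tool [  5.2  -3.2 -34.3] M [0.36 0.96 0.07] t 21.9 op 0.248
foot in seat frame (tool axes x,y,depth) [-0.17 -1.06 25.5 ]
```

```bash
python3 - <<'E'
from h import *
from cell import env
c=env.read_camera("wrist");crop(c["img"],240,150,160,120,5,"pics/w12.png")
c=env.read_camera("side");crop(c["img"],240,240,70,60,10,"pics/s12.png")
s=env.state();ft(s)
E
```

```text
F tool [  4.   -2.7 -31.3] M [0.34 0.93 0.06] t 22.0 op 0.243
```

View pics/w12.png

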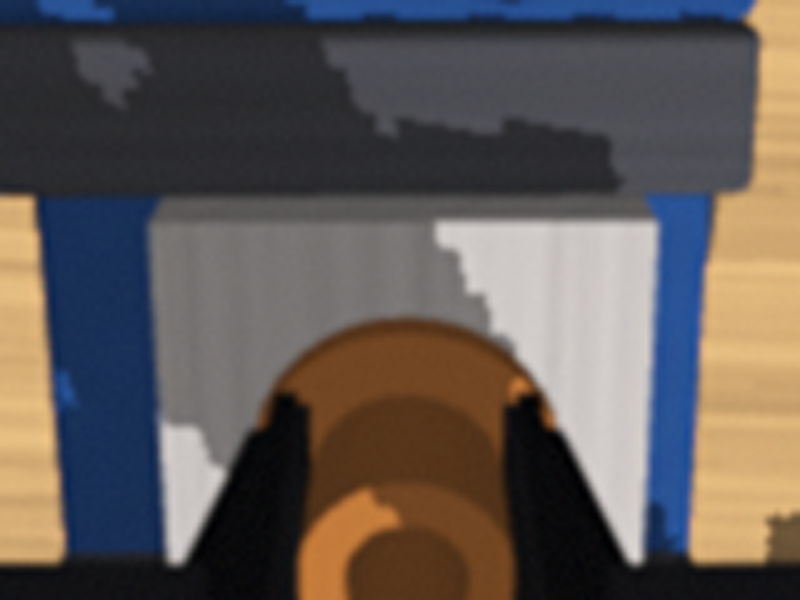

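View pics/s12.png

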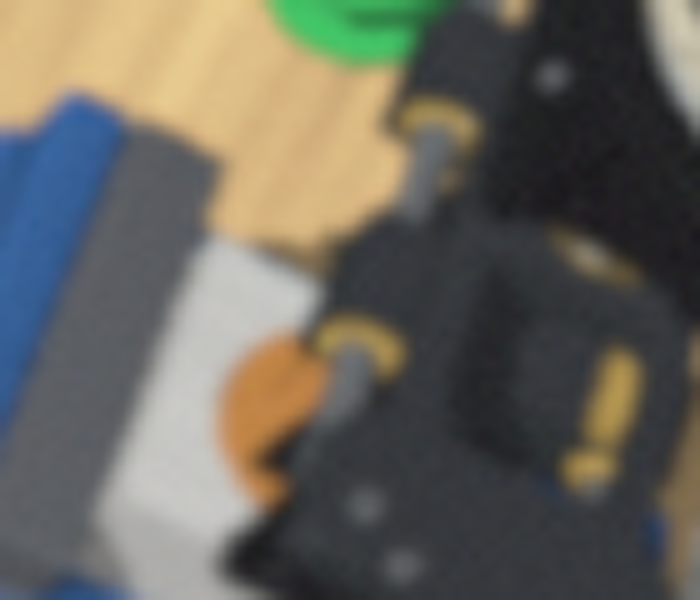

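The force climbed steeply at an estimated depth of 25.5 mm (26 mm is flush), so the flange has bottomed. I'll ease the load, open, back off along the axis and check.

```bash
python3 -m pendant '[{"x":0,"y":0.001,"z":-0.006,"rx":0,"ry":0,"rz":0,"jaw":0.1},{"x":0,"y":0.001,"z":-0.01,"rx":0,"ry":0,"rz":0,"jaw":0.1}]' >/dev/null;python3 -c "
from h import *
from cell import env
s=env.state();ft(s);ins(s,-18)"
python3 -m pendant '[{"x":0,"y":0,"z":0,"rx":0,"ry":0,"rz":0,"jaw":0.3},{"x":0,"y":0,"z":0,"rx":0,"ry":0,"rz":0,"jaw":0.5},{"x":0,"y":0,"z":0,"rx":0,"ry":0,"rz":0,"jaw":0.6},{"x":0,"y":0,"z":-0.05,"rx":0,"ry":0,"rz":0,"jaw":0.6},{"x":0,"y":0,"z":-0.2,"rx":0,"ry":0,"rz":0,"jaw":0.6},{"x":0,"y":0,"z":-0.5,"rx":0,"ry":0,"rz":0,"jaw":0.6},{"x":0,"y":0,"z":-0.8,"rx":0,"ry":0,"rz":0,"jaw":0.6},{"x":0,"y":0,"z":-0.8,"rx":0,"ry":0,"rz":0,"jaw":0.6}]'
python3 - <<'E'
from h import *
from cell import env
import pickle
c=env.read_camera("wrist");crop(c["img"],240,130,160,120,5,"pics/w13.png");pickle.dump(c,open("w13.pkl","wb"))
c=env.read_camera("side");crop(c["img"],230,240,80,60,10,"pics/s13.png");pickle.dump(c,open("s13.pkl","wb"))
s=env.state();ft(s)
E
```

```text
F tool [ 0.5 -2.1 -1.4] M [ 0.34  0.17 -0.01] t 22.25 op 0.244
foot in seat frame (tool axes x,y,depth) [-0.05 -1.06 25.26]
xyz [-0.001  0.007 -0.048] r [ 0.     0.001 -0.002]
t: 23.25
eef_pos: [422.3, 207.1, 406.8]
tcp_rot: [3.138, 0.529, -3.078]
ft_force: [0.4, -0.3, -0.4]
opening: 0.599
F tool [0.9 0.1 0.5] M [-0.07  0.19  0.04] t 23.35 op 0.6
```

View pics/w13.png

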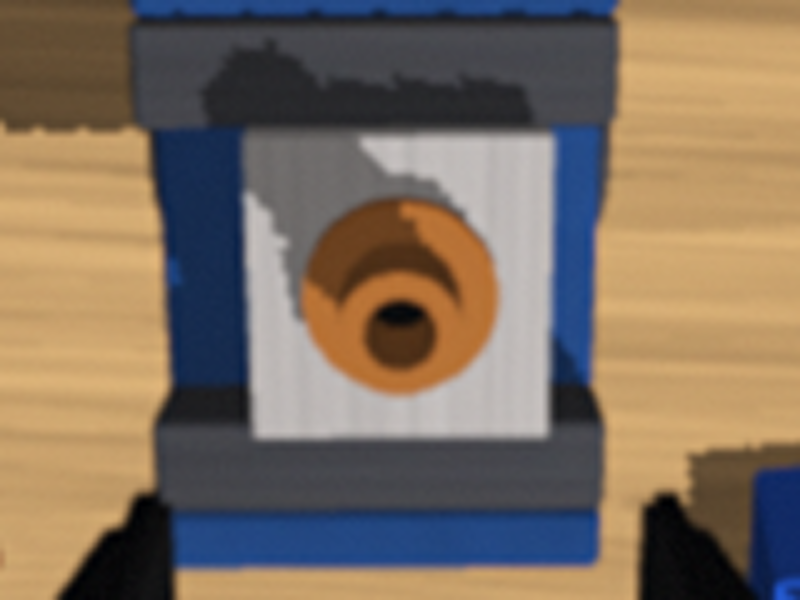

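View pics/s13.png

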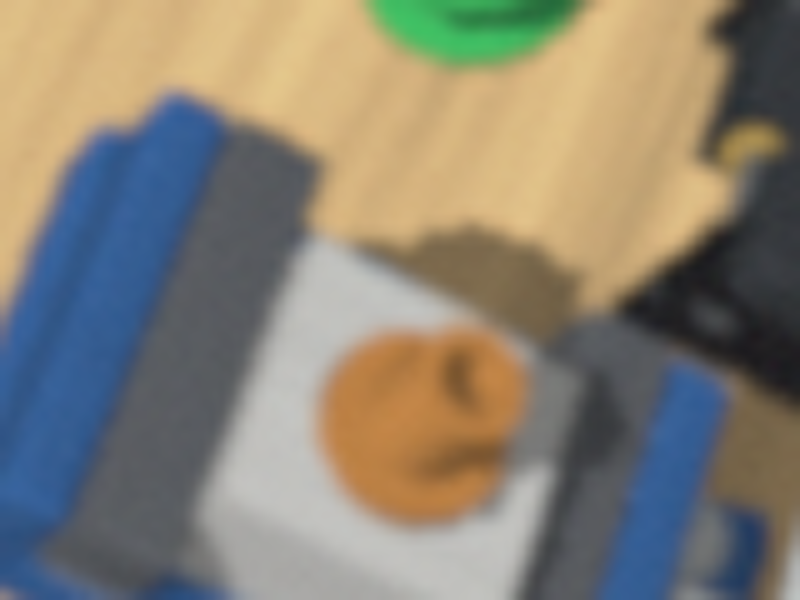

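It looks seated and square. To confirm, I'll press the neck's top lightly with shut fingers, which also flattens any residual tilt.

```bash
python3 - <<'E'
from h import *
from cell import env
s=env.state();ins(s,-25.3+22.5+6,bore=np.array([583,217.4,129.]),off=(-.4,0))
E
```

```text
foot in seat frame (tool axes x,y,depth) [  0.14   0.27 -94.89]
xyz [-0.003 -0.001  0.611] r [ 0.002  0.002 -0.001]
```

```bash
python3 -m pendant '[{"x":0,"y":-0.001,"z":0.1,"rx":0,"ry":0,"rz":0,"jaw":0},{"x":0,"y":-0.001,"z":0.2,"rx":0,"ry":0,"rz":0,"jaw":0},{"x":0,"y":-0.001,"z":0.3,"rx":0,"ry":0,"rz":0,"jaw":0},{"x":0,"y":-0.001,"z":0.4,"rx":0,"ry":0,"rz":0,"jaw":0},{"x":0,"y":-0.001,"z":0.5,"rx":0,"ry":0,"rz":0,"jaw":0},{"x":0,"y":-0.001,"z":0.57,"rx":0,"ry":0,"rz":0,"jaw":0},{"x":0,"y":-0.001,"z":0.59,"rx":0,"ry":0,"rz":0,"jaw":0},{"x":0,"y":-0.001,"z":0.6,"rx":0,"ry":0,"rz":0,"jaw":0},{"x":0,"y":-0.001,"z":0.6,"rx":0,"ry":0,"rz":0,"jaw":0}]'; python3 - <<'E'
from h import *
from cell import env
s=env.state();ft(s);ins(s,-25.3+22.5,bore=np.array([583,217.4,129.]),off=(-.4,0))
c=env.read_camera("wrist");crop(c["img"],240,150,160,120,5,"pics/w14.png")
c=env.read_camera("side");crop(c["img"],230,240,80,60,8,"pics/s14.png")
E
```

```text
t: 24.48
eef_pos: [468.5, 209.9, 326.3]
tcp_rot: [3.14, 0.525, -3.078]
ft_force: [-1.0, -0.1, 0.5]
opening: 0.004
F tool [ 0.6 -0.1 -0.9] M [-0.1   0.18 -0.  ] t 24.475 op 0.004
foot in seat frame (tool axes x,y,depth) [-0.01  0.13 -4.78]
xyz [-0.002  0.001  0.051] r [ 0.001  0.002 -0.001]
```

View pics/w14.png

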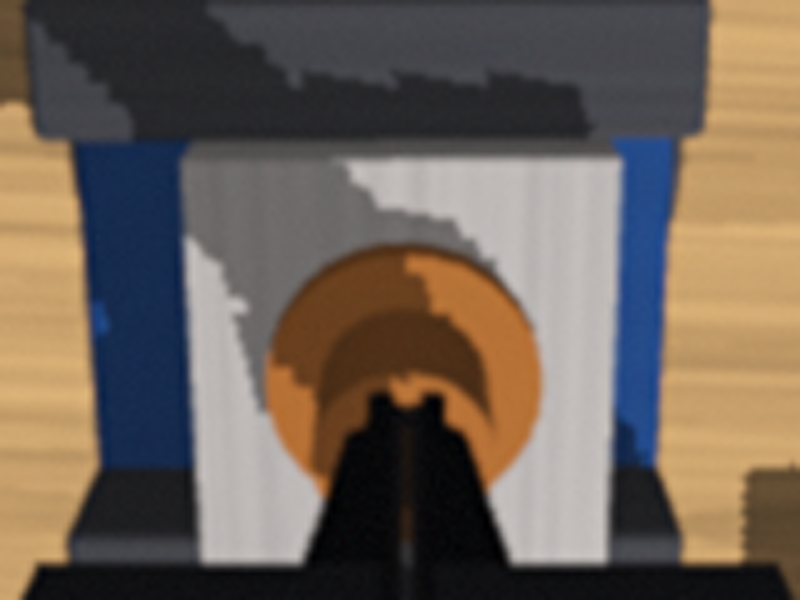

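View pics/s14.png

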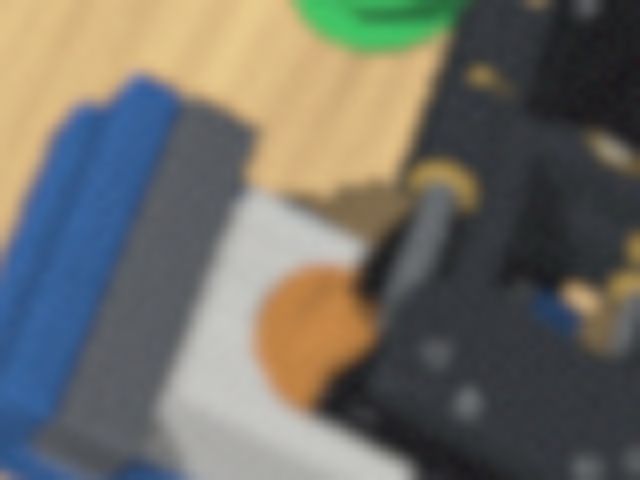

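```bash
p(){ python3 -c "
from h import *
from cell import env
s=env.state();ft(s);ins(s,-2.8,bore=np.array([583,217.4,129.]),off=(-.4,0))" | head -2; }
python3 -m pendant '[{"x":0,"y":0,"z":0.015,"rx":0,"ry":0,"rz":0,"jaw":0},{"x":0,"y":0,"z":0.03,"rx":0,"ry":0,"rz":0,"jaw":0},{"x":0,"y":0,"z":0.04,"rx":0,"ry":0,"rz":0,"jaw":0}]' >/dev/null; p
python3 -m pendant '[{"x":0,"y":0,"z":0.005,"rx":0,"ry":0,"rz":0,"jaw":0},{"x":0,"y":0,"z":0.01,"rx":0,"ry":0,"rz":0,"jaw":0}]' >/dev/null; p
python3 -m pendant '[{"x":0,"y":0,"z":0.004,"rx":0,"ry":0,"rz":0,"jaw":0},{"x":0,"y":0,"z":0.008,"rx":0,"ry":0,"rz":0,"jaw":0}]' >/dev/null; p
```

```text
F tool [ 0.1 -0.6 -0.5] M [-0.09  0.12  0.02] t 24.95 op 0.006
foot in seat frame (tool axes x,y,depth) [0.22 0.09 1.68]
F tool [  3.7  -1.2 -24. ] M [0.06 0.83 0.  ] t 25.2 op 0.006
foot in seat frame (tool axes x,y,depth) [0.15 0.05 2.22]
F tool [  5.9  -1.5 -39. ] M [0.16 1.26 0.04] t 25.45 op 0.003
foot in seat frame (tool axes x,y,depth) [0.08 0.09 2.34]
```

39 N on the neck gives no further travel (0.1 mm), well above the 10–20 N the balls need, so it is seated. Now I'll back off.

```bash
python3 -m pendant '[{"x":0,"y":0,"z":-0.02,"rx":0,"ry":0,"rz":0,"jaw":0},{"x":0,"y":0,"z":-0.2,"rx":0,"ry":0,"rz":0,"jaw":0},{"x":0,"y":0,"z":-0.5,"rx":0,"ry":0,"rz":0,"jaw":0},{"x":0,"y":0,"z":-0.8,"rx":0,"ry":0,"rz":0,"jaw":0},{"x":0,"y":-0.4,"z":-1,"rx":0,"ry":0,"rz":0,"jaw":0.3},{"x":0,"y":-0.8,"z":-1,"rx":0,"ry":0,"rz":0,"jaw":0.3},{"x":0,"y":-0.8,"z":-1,"rx":0,"ry":0,"rz":0,"jaw":0.3},{"x":0,"y":-0.8,"z":-1,"rx":0,"ry":0,"rz":0,"jaw":0.3}]'; python3 - <<'E'
from h import *
from cell import env
import pickle
c=env.read_camera("wrist");cv2.imwrite("pics/w15.png",c["img"][:,:,::-1])
c=env.read_camera("side");crop(c["img"],230,240,80,60,10,"pics/s15.png");crop(c["img"],150,80,270,260,2.2,"pics/s16.png")
c=env.read_camera("top");cv2.imwrite("pics/t15.png",c["img"][:,:,::-1]);crop(c["img"],175,150,60,60,10,"pics/t15c.png")
E
```

```text
t: 26.45
eef_pos: [405.6, 84.8, 448.3]
tcp_rot: [3.14, 0.525, -3.08]
ft_force: [-0.3, -0.2, -0.0]
opening: 0.293
```

View pics/w15.png

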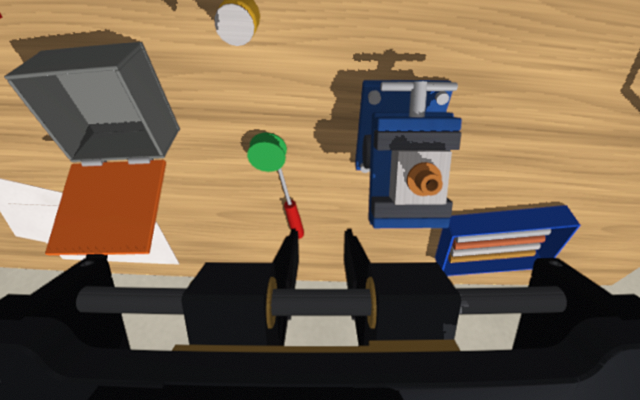

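View pics/s15.png

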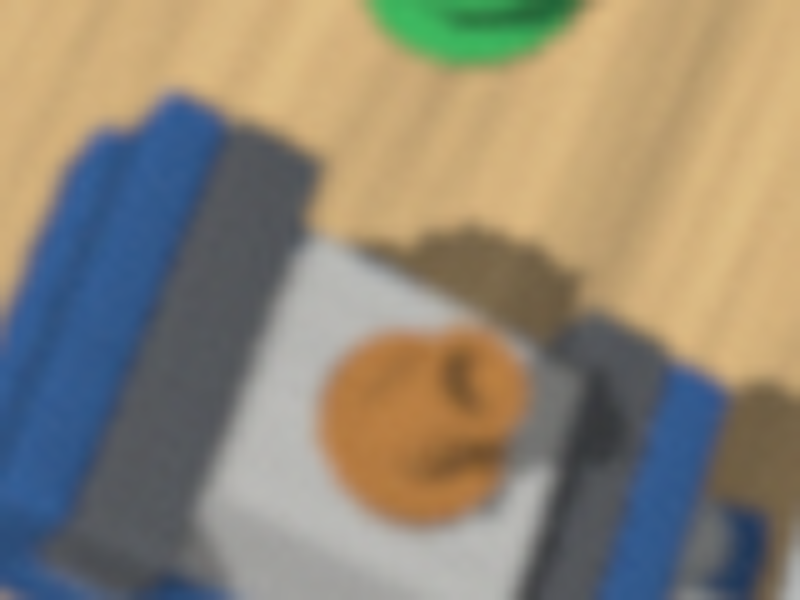

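View pics/s16.png

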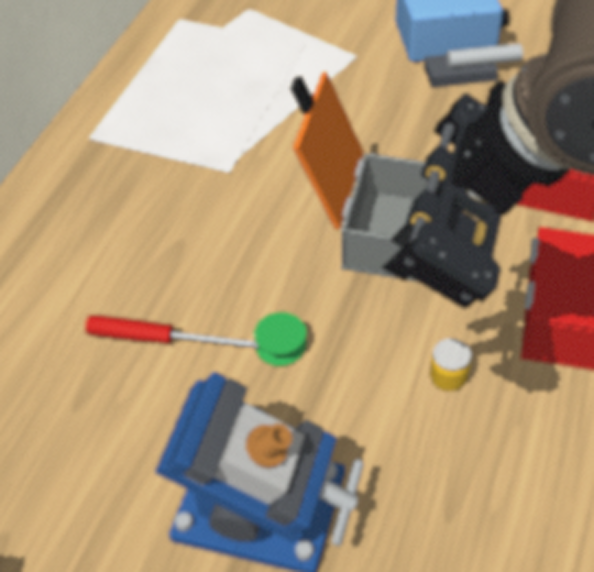

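View pics/t15.png

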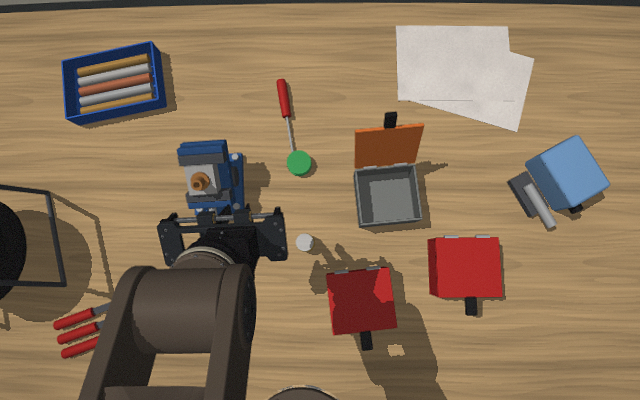

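View pics/t15c.png

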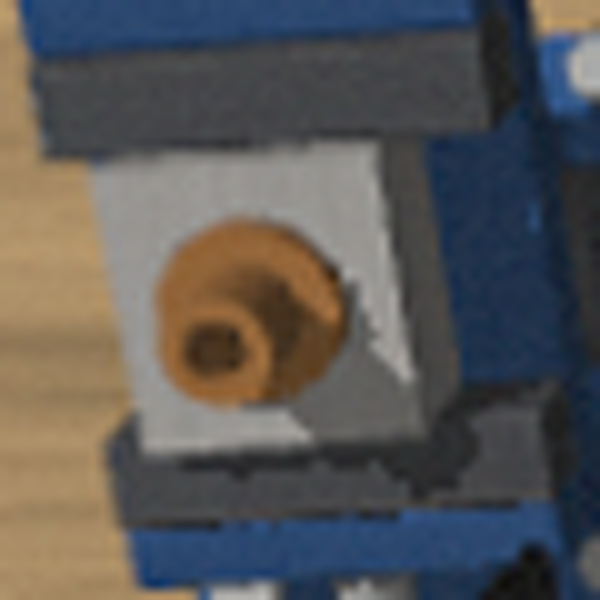

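The lid is open, the bushing sits in the bore, and the spool (top 299,163), screwdriver and tin (top 304,242) are where they were. Last, a check of the neck height over the face from two views.

```bash
python3 - <<'E'
from h import *
import pickle
np.set_printoptions(precision=2,suppress=True)
s,t=pickle.load(open("c0.pkl","rb"));w=pickle.load(open("w13.pkl","rb"))
f=lambda u,k,o:((u[0]+.5)/k-.5+o[0],(u[1]+.5)/k-.5+o[1])
rt=cast(t,f((217,347),10,(175,150)));rw=cast(w,f((400,335),5,(240,130)))
X,e=tri([rt,rw]);Rt,n=seatR(YV)
Fl,e2=tri([cast(t,f((251,312),10,(175,150))),cast(w,f((400,296),5,(240,130)))])
b=np.array([583,218.3,129.])
for q in (X,Fl): print(q,-Rt.inv().apply(q-b))
d=X-Fl;print(e,e2,"len",np.linalg.norm(d),"angle to n",np.degrees(np.arccos(d@n/np.linalg.norm(d))))
E
```

```text
[568.36 216.44 154.01] [-0.25  0.91 29.02]
[580.06 217.25 132.56] [-0.82  0.86  4.58]
[np.float64(0.4797289969465058), np.float64(0.4797289969466253)] [np.float64(0.41373008473540174), np.float64(0.4137300847355366)] len 24.448133531675538 angle to n 1.3411413183348693
```

```bash
python3 -c "
from cell import env
print(env.job_done()); print(env.state()['t'])"
```

```text
the job is handed in; nothing more can be done
None
the job is handed in; nothing more can be done
```

The job is done and handed in at about 27 s of the 58 s allowed. The lid is open, the bushing is pressed home in the block, and the arm is clear of everything.

**What I did:** I swung the orange lid of the grey case past upright by its tab and let go at about 105°. It fell to its stop and stayed there. I lifted the bushing out by its neck and felt for the bore from inside it, which showed the bore about 0.5 mm to one side (−y). After correcting for that, I pressed the bushing in with small steps.

**Last checks:**
- **Seating by force:** the push rose steeply at an estimated depth of 25.5 mm, where 26 mm is flush. A second press of 39 N on the neck moved it only 0.1 mm, well above the 10–20 N the sprung balls need.
- **Seating by camera:** the neck top measures 29.0 mm and the flange top 4.6 mm above the face, where 30 and 6 mm are expected. The axis is within about 1.3° of the bore. These are within the cameras' 2 mm calibration, so the pictures alone can't rule out a gap under a millimetre; the force checks are the stronger evidence.
- **Bystanders:** the spool, screwdriver and tin look unmoved in the final pictures.

**What disagreed:** the balls began to resist at an estimated depth of about 18 mm, not the 11 mm described. I never found out why, but the final stop came at the expected depth. The measured block tilt was also 31.7° against the stated 30°; I used 30°.

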